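Sort the stripped-down hardware back into stock

TASK

Sort the four loose parts lying on the bench back into stock, each with its own kind: the large nut into the tray of large nuts, the small nut into the tray of small nuts, and the bolt into the tray of bolts, standing on its head or lying flat, each part down on the tray's floor and not on top of the others. The ball bearing goes on the spindle, slipped over the post to lie flat on the bearing already there. Leave the calliper where it lies.

Things in the scene. Friction and masses are not known exactly. Their poses are not given: they have to be found in the camera images.
- bearing: loose plain steel ball bearing lying flat, a ring of 52 mm outer diameter, 18 mm thick, bore about 15 mm, 0.13 kg. Origin: centre of the underside, on the bore's axis; z is the bore's axis
- nut_large: the larger loose hexagon nut (M20), steel, 30 mm across flats, 34 mm across corners, 16 mm high, lying flat. Origin: centre of the underside; z up. The flats face 0.175 rad from its x axis and every 60 degrees from there
- nut_small: the smaller loose hexagon nut (M16), steel, 24.5 mm across flats, 27 mm across corners, 13 mm high, lying flat. Origin: centre of the underside; z up. The flats face 0.576 rad from its x axis and every 60 degrees from there
- bolt: loose steel hexagon bolt (M14), 84 mm long, at the start standing upright on its head: head 9 mm high and 26 mm across, shank 14 mm in diameter above it. Origin: centre of the head's outer face (the foot as it stands); z along the shank
- bearing_spindle: bearing spindle: round turned wooden foot, 90 mm across and 14 mm high, with an upright steel post 8 mm in diameter in its middle, bullet-nosed over its last 11 mm, tip 62 mm above the bench. One bearing like the loose one is fixed on the foot, its top 32 mm above the bench. Fixed to the bench. Origin: centre of the foot's underside; the post is on its z axis. The loose bearing, home, has its underside at 32 mm
- tray_large_nuts: shallow open dark pressed-steel parts tray, 104 (x) x 128 (y) x 23 mm high to the rim, walls 2.5 mm, floor 2.5 mm thick; fixed, so it does not slide; three large (M20) nuts, 16 mm high, lie fixed in it along its +x side; the strip from x = -49 to +10 mm is empty. Origin: centre of the underside; z up. All three trays are alike but for their contents
- tray_small_nuts: shallow open dark pressed-steel parts tray, 104 (x) x 128 (y) x 23 mm high to the rim, walls 2.5 mm, floor 2.5 mm thick; fixed, so it does not slide; four small (M16) nuts, 13 mm high, (three in a row and one beside them at x = 8, y = 46 mm) lie fixed in it along its +x side; the strip from x = -49 to -7 mm is empty. Origin: centre of the underside; z up. All three trays are alike but for their contents
- tray_bolts: shallow open dark pressed-steel parts tray, 104 (x) x 128 (y) x 23 mm high to the rim, walls 2.5 mm, floor 2.5 mm thick; fixed, so it does not slide; two bolts like the loose one lie side by side along y, up to 26 mm high fixed in it along its +x side; the strip from x = -49 to -1 mm is empty. Origin: centre of the underside; z up. All three trays are alike but for their contents
- calliper: steel vernier calliper, a bystander to be left alone: 232 (x) x 63 (y) x 8 mm, lying flat beside the toolbox. Origin: centre of the underside; its beam runs along x
Not all that is in view belongs to the job. Several things look just like the bearing: the one meant starts farthest to the robot's right.

How it is judged:
At the end, for the whole second after the job is handed in: Each nut on the floor of its own size's tray (underside under 12 mm); the bolt in the bolt tray, standing or flat on its floor; the bearing flat (0.12 rad) on the spindle, within 8 mm of the post's axis, underside at 29 to 36 mm; all at rest; calliper within 20 mm of where it lay (x of nut_large in the frame of tray_large_nuts between -0.043 and 0.043 m and y of nut_large in the frame of tray_large_nuts between -0.055 and 0.055 m and z of nut_large in the frame of tray_large_nuts between -0.001 and 0.012 m and linear speed of each of nut_large, nut_small, bolt, bearing below 0.02 m/s and angular speed of each of nut_large, nut_small, bolt, bearing below 0.3 rad/s and x of nut_small in the frame of tray_small_nuts between -0.043 and 0.043 m and y of nut_small in the frame of tray_small_nuts between -0.055 and 0.055 m and z of nut_small in the frame of tray_small_nuts between -0.001 and 0.012 m and x of bolt in the frame of tray_bolts between -0.047 and 0.047 m and y of bolt in the frame of tray_bolts between -0.059 and 0.059 m and ((angle between bolt's own z axis and vertical below 0.15 rad and z of bolt in the frame of tray_bolts between 0 and 0.008 m) or (angle between bolt's own z axis and vertical between 1.48 and 1.78 rad and z of bolt in the frame of tray_bolts between 0.008 and 0.024 m)) and horizontal distance between bearing and bearing_spindle below 0.008 m and z of bearing in the frame of bearing_spindle between 0.029 and 0.036 m and angle between bearing's own z axis and vertical below 0.12 rad and distance of calliper from where it was at the start of the episode below 0.02 m); the robot touches nothing.
It fails at once if the calliper is pushed more than 20 mm from where it lay (distance of calliper from where it was at the start of the episode above 0.02 m).
It also fails if it takes over 96 s, if anything falls off the work surface, if the arm or the gripper's body presses on something with over 40 N, if the wrist force passes 120 N, or if a joint passes its speed limit or range.

ROBOT

A 6-joint arm with a two-finger parallel gripper is mounted at the origin on a cart in front of the work surface, level with it; the furniture and walls round the work are solid. World frame = base frame: x ahead of the robot, y to its left, z up, the work surface at z = 0. Lengths are in m, angles in rad, forces in N, time in s.
With the tool pointing down it reaches from about 0.325 to 0.875 m from the base axis. Payload 4.4 kg.
Tool frame: the origin (TCP) lies between the finger pads; the fingertips stand ahead of it and the grasp point (between the pads) lies 2 mm behind it (env.finger_overhang is the z of the fingertips in the tool frame, in m); z points along the fingers, x is the direction in which the jaws open and shut, and the axes are right-handed (so a half turn about z gives the same grasp; the last joint's range is limited). The gripper opens to 85 mm and grips with 20 to 120 N. Pads are 22 mm wide; open, the fingers measure 114 mm over their backs; the gripper's body (76 mm by 85 mm) begins 54 mm behind the grasp point. The pads swing forward as they close: fully open they stand 13 mm farther back than shut.
Start: joints at [-1.49, 0.207, 1.542, -0, 1.393, -0.15], TCP at [0.132, -0.56, 0.248] pointing down, gripper open.
Joint ranges: [-2.73, 2.73], [-0.86, 2.22], [0.23, 2.46], [-1.11, 4.25], [0.08, 2.63], [-2.82, 2.82]. Speed limits (rad/s): [2.79, 2.79, 3.14, 3.14, 3.14, 3.14].

INTERFACE

Orientations are given as a rotation vector (axis times angle).
In Python, from rig import env, viewer, ticket gives the robot as it stands.
- The arm moves only by the tool play_rows, never from a script. Its argument "increments" is a list of rows, each an object of numbers: "jaw": the opening, from 0 (shut) to 1 (fully open); "dx", "dy", "dz": the shift along the tool's x, y, z in m; "wx", "wy", "wz": the turn, a rotation vector about the tool's x, y, z in rad. A call has 1 to 12 rows; each row is the pose to reach, as a shift and turn from the pose commanded when the call began, along the tool's axes at that moment; what a row does not reach only later rows make up. A row lasts 1/8 s, in which the tool goes at most 62.5 mm and 10.7 degrees, less where a joint would pass 70% of its speed; a pose out of reach is approached as far as the arm can. A call with a gripper value outside its range is refused whole. The fingers move at their own pace and stop on an object; "newtons" is the grip in N (left out, the last holds). Time passes only in rows, so rows that repeat a pose let the fingers close. It gives the time, the measured TCP pose, the force and the opening at its end, in the units of the state.
- env.observe(): the state, without advancing time (a new reading comes with each control period).
- viewer.capture(name): name is "scene" or "top" or "wrist"; returns a dict with "pixels" (384x512x3 uint8, red, green, blue), "vfov" (degrees; the focal length in pixels is half the picture's height over the tangent of half this angle, whatever the lens; pixels are square), "cx", "cy" (the principal point, pixels), "dist" ([k1, k2, p1, p2, k3] as OpenCV has them; the pictures are not rectified), "rvec" (rotation vector, rad) and "tvec" (3), from world to camera coordinates, as OpenCV has them. Camera axes: x right, y down, z forward; pixel columns grow to the right and rows downward; lengths in m; the calibration is good to about 2 mm. A picture is of the moment at which its call begins. There is no depth.
- ticket.job_done(): hands the job in, once; it reports no verdict.
The state is a dict: "time_s": time; "q": joint angles; "qvel": joint speeds; "joint_torque": joint torques, N m; "eef_pos": TCP position; "tool_rot": TCP orientation; "wrist_force": force on the tool from outside, world axes, zero at the start; "torque": the same for the moment, N m; "grip_width": opening from 0.0 (shut) to 1.0 (fully open).
Only numpy, scipy, OpenCV 4.12 (cv2) and the standard library are available. Lean on these libraries where they do the work, as an engineer would, in place of code of your own. Each camera call takes 0.05 s, during which the arm holds its last target.

## Working session

There is one attempt and no reset: what is moved stays moved. The work goes in short steps, Python scripts to look and compute and a tool call to move; the robot and the scene stay as the last step left them, time stands still between calls to the robot, and variables do not carry over. Pictures are saved under pics/ and viewed, and the job is handed in when it is done.

Besides the shell and the picture viewer there is one more tool, called after "Call:" as name(argument=value, ...) on one line, values as JSON. play_rows: Moves the arm, as the interface text tells. Its arguments: {"type":"object","properties":{"increments":{"type":"array"},"newtons":{"type":"number"}},"required":["increments"]}

```bash
ls; mkdir -p pics
python3 - <<'E'
from rig import env, viewer, ticket
import cv2
print(env.observe(), env.finger_overhang)
for n in ["scene","top","wrist"]:
    c=viewer.capture(n); cv2.imwrite(f"pics/{n}0.png",c["pixels"][:,:,::-1])
    print(n,{k:v for k,v in c.items() if k!="pixels"})
E
```

```text
pics
{'time_s': 0.0, 'q': array([-1.48948880e+00,  2.07427715e-01,  1.54299659e+00, -7.40775619e-06,
        1.39350047e+00, -1.50488398e-01]), 'qvel': array([-2.35510938e-04, -2.02258433e-03,  5.43340840e-05, -1.26716469e-04,
        2.11296003e-04,  3.12074077e-04]), 'joint_torque': array([ 5.16172058e-04, -3.83032429e+01, -2.91592026e+01, -3.14978968e-05,
        1.05043181e-02, -8.23062493e-06]), 'eef_pos': array([ 0.13202507, -0.5588798 ,  0.24710112]), 'tool_rot': array([-2.4620905 ,  1.94859671,  0.00250622]), 'wrist_force': array([ 0.84205978, -0.30835983,  0.20087229]), 'torque': array([ 0.01489233, -0.0525107 ,  0.02279189]), 'grip_width': 0.9968802415495613} 0.017
scene {'vfov': 45.15645318289788, 'cx': 258.71193958766094, 'cy': 191.87242113004655, 'dist': array([0.0395192, 0.       , 0.       , 0.       , 0.       ]), 'rvec': array([ 1.86066364, -0.86924277,  0.53233009]), 'tvec': array([-0.38655745,  0.21928565,  0.90625802])}
top {'vfov': 55.873307506781686, 'cx': 253.3553657167375, 'cy': 197.28556495973834, 'dist': array([0.00512842, 0.        , 0.        , 0.        , 0.        ]), 'rvec': array([ 2.20007394, -2.16835068,  0.10346733]), 'tvec': array([-0.0248649 ,  0.58496135,  1.24379806])}
wrist {'vfov': 67.42782422457226, 'cx': 251.7237092210093, 'cy': 192.0647682805526, 'dist': array([-0.05969759,  0.        ,  0.        ,  0.        ,  0.        ]), 'rvec': array([-2.28266122,  1.80423364,  0.25997935]), 'tvec': array([-0.57293502, -0.03725092,  0.37820972])}
```

View pics/scene0.png

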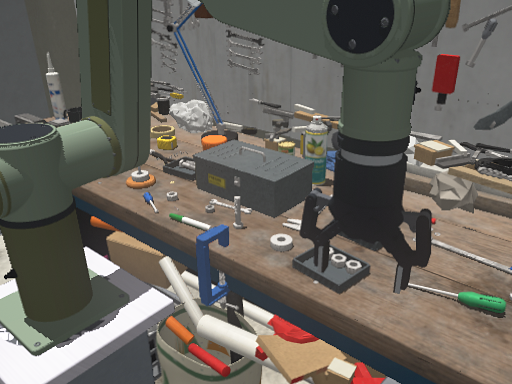

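View pics/top0.png

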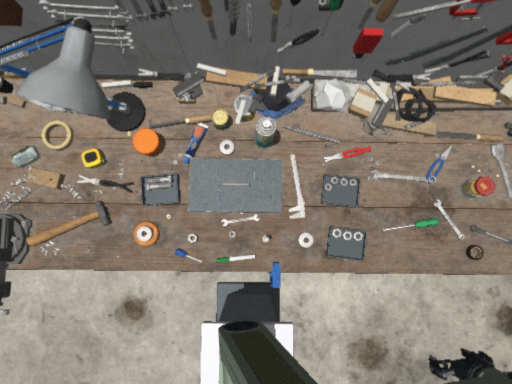

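View pics/wrist0.png

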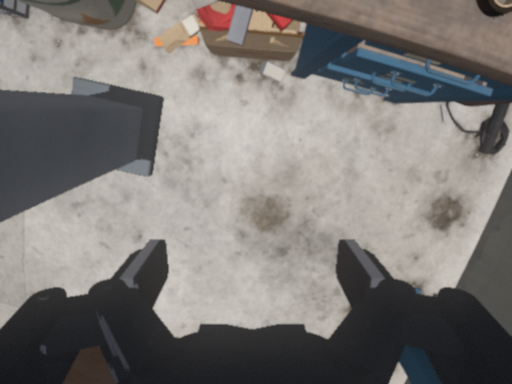

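```bash
cat > h.py <<'E'
import numpy as np, cv2
def K(c):
    f=c["pixels"].shape[0]/2/np.tan(np.radians(c["vfov"])/2)
    return np.array([[f,0,c["cx"]],[0,f,c["cy"]],[0,0,1.]])
def plane(c,uv,z):
    uv=np.array(uv,float).reshape(-1,1,2)
    n=cv2.undistortPoints(uv,K(c),c["dist"]).reshape(-1,2)
    R=cv2.Rodrigues(c["rvec"])[0]; C=-R.T@c["tvec"]
    d=np.c_[n,np.ones(len(n))]@R
    return C+d*((z-C[2])/d[:,2])[:,None]
def proj(c,P):
    return cv2.projectPoints(np.array(P,float).reshape(-1,1,3),c["rvec"],c["tvec"],K(c),c["dist"])[0].reshape(-1,2)
def tri(cs,uvs):
    A=[];b=[]
    for c,uv in zip(cs,uvs):
        n=cv2.undistortPoints(np.array(uv,float).reshape(1,1,2),K(c),c["dist"]).reshape(2)
        R=cv2.Rodrigues(c["rvec"])[0];t=c["tvec"]
        for i in (0,1): A.append(R[i]-n[i]*R[2]); b.append(n[i]*t[2]-t[i])
    x,r,_,_=np.linalg.lstsq(np.array(A),np.array(b),rcond=None); return x
def crop(c,name,u0,u1,v0,v1,s):
    im=cv2.resize(c["pixels"][v0:v1,u0:u1,::-1],None,fx=s,fy=s,interpolation=cv2.INTER_CUBIC)
    for u in range((u0+9)//10*10,u1,10):
        cv2.line(im,(int((u-u0)*s),0),(int((u-u0)*s),12 if u%50==0 else 5),(0,255,255),1)
        if u%50==0: cv2.putText(im,str(u),(int((u-u0)*s)+2,22),0,.4,(0,255,255),1)
    for v in range((v0+9)//10*10,v1,10):
        cv2.line(im,(0,int((v-v0)*s)),(12 if v%50==0 else 5,int((v-v0)*s)),(0,255,255),1)
        if v%50==0: cv2.putText(im,str(v),(14,int((v-v0)*s)+4),0,.4,(0,255,255),1)
    cv2.imwrite("pics/"+name,im)
E
python3 - <<'E'
from rig import viewer
from h import *
import pickle
c=viewer.capture("top"); s=viewer.capture("scene"); pickle.dump((c,s),open("c0.pkl","wb"))
crop(c,"t1.png",120,320,130,280,4)
crop(c,"t2.png",310,510,130,280,4)
crop(s,"s1.png",100,300,140,290,4)
E
```

```text
(no output)
```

View pics/t1.png

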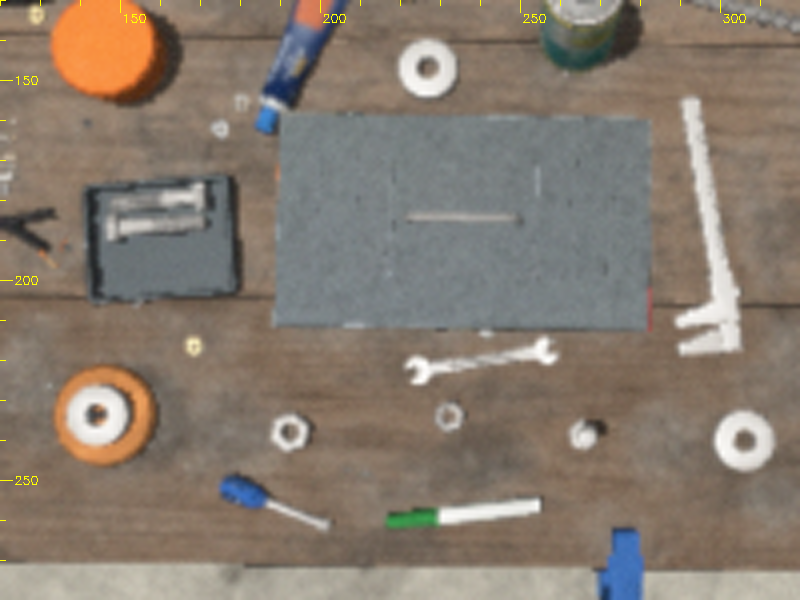

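View pics/t2.png

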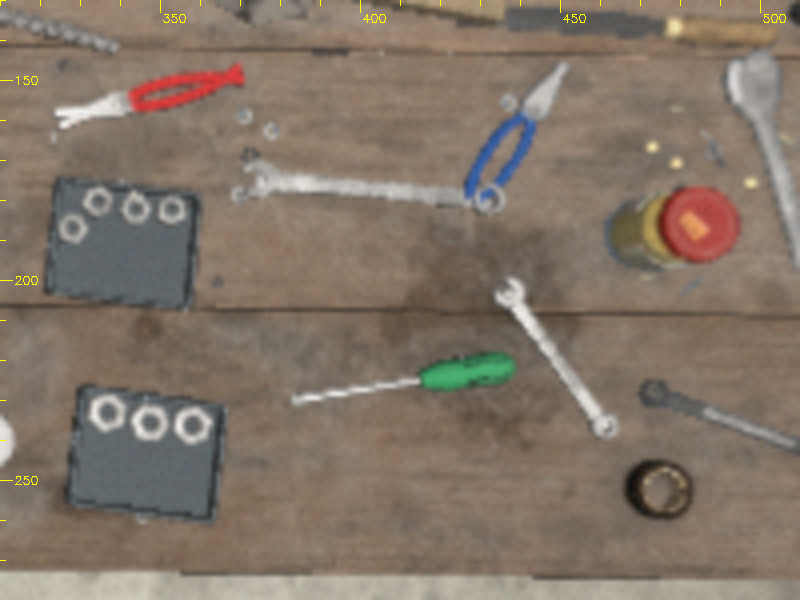

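View pics/s1.png

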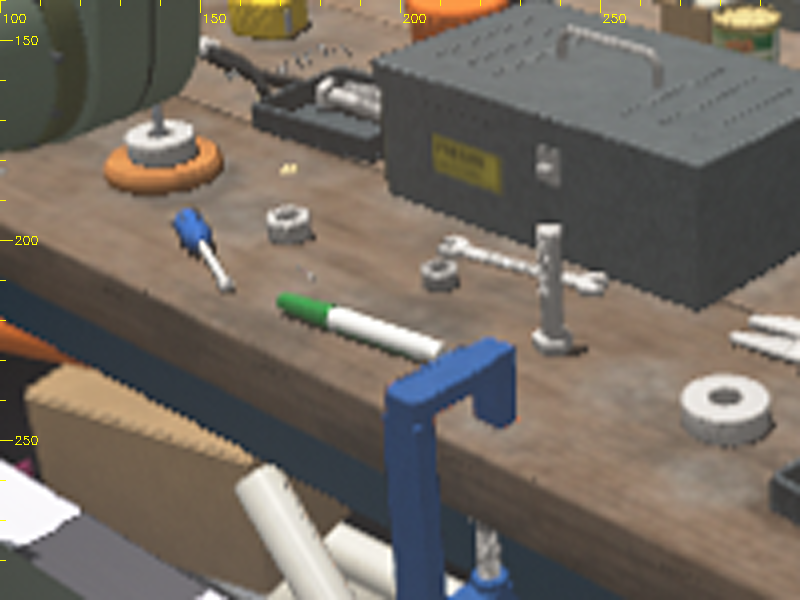

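Run:
```python
from h import *
import pickle
np.set_printoptions(precision=4,suppress=True)
c,s=pickle.load(open("c0.pkl","rb"))
T=lambda u,v:(120+u/4,130+v/4); T2=lambda u,v:(310+u/4,130+v/4); S=lambda u,v:(100+u/4,140+v/4)
pp=[("bearing top",T(744,440),S(726,396),.018),("nutL",T(290,432),S(289,216),.016),("nutS",T(449,416),S(440,266),.013),
("bolt top",T(588,432),S(550,229),.084),("spindle bear top",T(98,415),S(162,135),.032)]
for n,a,b,z in pp: print(n,tri([c,s],[a,b]),plane(c,[a],z),plane(s,[b],z))
print("trays corners z=.023")
for n,q in [("L",[T2(80,388),T2(226,405),T2(212,519),T2(68,505)]),("S",[T2(57,180),T2(200,194),T2(190,306),T2(45,293)]),("B",[T(86,186),T(233,175),T(240,292),T(92,302)])]:
    P=plane(c,q,.023)[:,:2]; print(n,P.tolist(),P.mean(0),"sizes",np.linalg.norm(np.diff(np.r_[P,P[:1]],axis=0),axis=1),"yaw y-dir",np.arctan2(*(P[0]-P[1])),np.arctan2(*(P[3]-P[2])))
print("toolbox",plane(c,[T(278,115),T(650,120),T(650,330),T(273,325)],.1))
print("calliper",plane(c,[T(690,100),T(735,350),T(680,350)],.008))
print("clamp",plane(c,[T(612,530),T(640,530)],.05), "edge",plane(c,[T(400,565)],0))
```

```text
bearing top [ 0.4394 -0.2028  0.0186] [[ 0.4389 -0.2024  0.018 ]] [[ 0.4408 -0.2027  0.018 ]]
nutL [0.4414 0.1928 0.016 ] [[0.4404 0.1937 0.016 ]] [[0.4422 0.1916 0.016 ]]
nutS [0.4568 0.0549 0.0141] [[0.4561 0.0556 0.013 ]] [[0.459  0.0557 0.013 ]]
bolt top [ 0.4452 -0.0623  0.0821] [[ 0.4458 -0.0628  0.084 ]] [[ 0.4419 -0.0645  0.084 ]]
spindle bear top [0.4546 0.3555 0.031 ] [[0.4532 0.3563 0.032 ]] [[0.4541 0.3517 0.032 ]]
trays corners z=.023
L [[0.4853178716508287, -0.28541281604962493], [0.4723502643571122, -0.4130256754293933], [0.3737606835172817, -0.3996295678805542], [0.3840857645651936, -0.27459769232954573]] [ 0.4289 -0.3432] sizes [0.1283 0.0995 0.1255 0.1018] yaw y-dir 0.10126916282849543 0.08239264045085624
S [[0.6681455232669946, -0.2657222698296212], [0.657646606294446, -0.3922415424201366], [0.5584242365726907, -0.3824032572210379], [0.5679630244507133, -0.2549491970324635]] [ 0.613  -0.3238] sizes [0.127  0.0997 0.1278 0.1008] yaw y-dir 0.08279305475255307 0.0747017239698677
B [[0.6526739309681373, 0.37714118906872635], [0.6644616472344342, 0.24888410855367438], [0.5615067068585975, 0.23957621897558912], [0.5508733147926601, 0.3679064818621255]] [0.6074 0.3084] sizes [0.1288 0.1034 0.1288 0.1022] yaw y-dir -0.09164947142346909 -0.08267073036242929
toolbox [[ 0.704   0.1979  0.1   ]
 [ 0.7048 -0.1107  0.1   ]
 [ 0.5302 -0.112   0.1   ]
 [ 0.5299  0.1971  0.1   ]]
calliper [[ 0.741  -0.1548  0.008 ]
 [ 0.5176 -0.1958  0.008 ]
 [ 0.5169 -0.1471  0.008 ]]
clamp [[ 0.3628 -0.0857  0.05  ]
 [ 0.3631 -0.1094  0.05  ]] edge [[0.3253 0.0967 0.    ]]
```

Call:
play_rows(increments=[{"dx": -0.276,"dy": -0.381,"dz": 0.047,"wz": 0.2307,"jaw": 1},{"dx": -0.276,"dy": -0.381,"dz": 0.047,"wz": 0.2307,"jaw": 1},{"dx": -0.276,"dy": -0.381,"dz": 0.047,"wz": 0.2307,"jaw": 1},{"dx": -0.276,"dy": -0.381,"dz": 0.047,"wz": 0.2307,"jaw": 1},{"dx": -0.276,"dy": -0.381,"dz": 0.047,"wz": 0.2307,"jaw": 1},{"dx": -0.276,"dy": -0.381,"dz": 0.047,"wz": 0.2307,"jaw": 1},{"dx": -0.276,"dy": -0.381,"dz": 0.047,"wz": 0.2307,"jaw": 1},{"dx": -0.276,"dy": -0.381,"dz": 0.047,"wz": 0.2307,"jaw": 1},{"dx": -0.276,"dy": -0.381,"dz": 0.047,"wz": 0.2307,"jaw": 1},{"dx": -0.276,"dy": -0.381,"dz": 0.047,"wz": 0.2307,"jaw": 1},{"dx": -0.276,"dy": -0.381,"dz": 0.047,"wz": 0.2307,"jaw": 1}], newtons=50)

```text
invalid input at $.increments[0]: expected keys jaw, dx, dy, dz, wx, wy, wz
```

```bash
cat >> h.py <<'E'
from scipy.spatial.transform import Rotation as Ro
import pickle
def st(env):
    o=env.observe(); R=Ro.from_rotvec(o["tool_rot"]).as_matrix()
    print("t %.2f pos %s toolx ang %.4f tilt %.4f F %s grip %.3f"%(o["time_s"],np.round(o["eef_pos"],4),np.arctan2(R[1,0],R[0,0]),np.arccos(-R[2,2]),np.round(o["wrist_force"],1),o["grip_width"]),"q",np.round(o["q"],2))
    return o,R
def delta(env,tgt,ang=None):
    o,R=st(env); d=R.T@(np.array(tgt)-o["eef_pos"])
    a=np.arctan2(R[1,0],R[0,0]); print("d",np.round(d,4),"wz",None if ang is None else round((a-ang+np.pi)%(2*np.pi)-np.pi,4))
E
cat > look.py <<'E'
import sys
from rig import env, viewer
from h import *
np.set_printoptions(precision=4,suppress=True)
n=sys.argv[1]; st(env)
w=viewer.capture("wrist"); pickle.dump(w,open(n+".pkl","wb"))
R=cv2.Rodrigues(w["rvec"])[0]; print("cam",-R.T@w["tvec"],"fwd",R[2])
crop(w,n+".png",0,512,0,384,1.5)
E
python3 look.py w1
```

```text
t 0.25 pos [ 0.132  -0.5593  0.2477] toolx ang -1.3390 tilt 0.0011 F [ 0.6 -0.5 -0.4] grip 1.001 q [-1.49  0.21  1.54 -0.    1.39 -0.15]
cam [ 0.2004 -0.5424  0.3727] fwd [-0.2724 -0.0632 -0.9601]
```

View pics/w1.png

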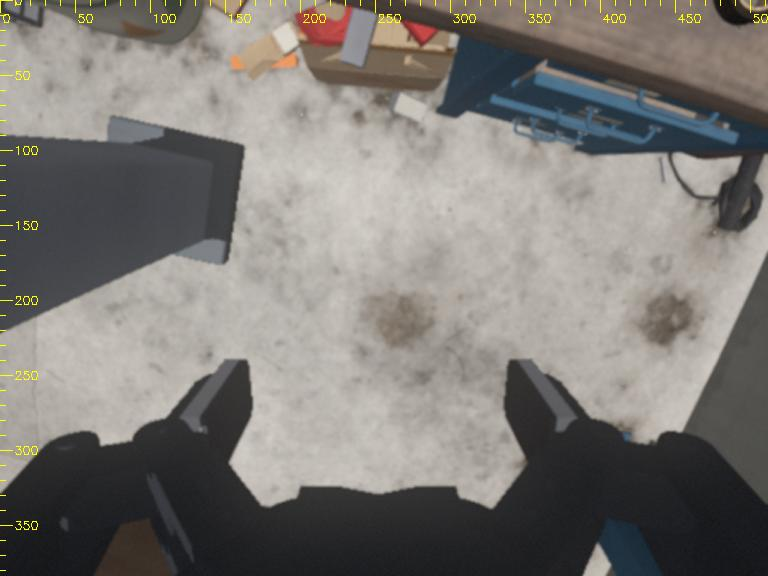

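Call:
play_rows(increments=[{"dx": -0.276,"dy": -0.381,"dz": 0.047,"wx": 0,"wy": 0,"wz": 0.232,"jaw": 1},{"dx": -0.276,"dy": -0.381,"dz": 0.047,"wx": 0,"wy": 0,"wz": 0.232,"jaw": 1},{"dx": -0.276,"dy": -0.381,"dz": 0.047,"wx": 0,"wy": 0,"wz": 0.232,"jaw": 1},{"dx": -0.276,"dy": -0.381,"dz": 0.047,"wx": 0,"wy": 0,"wz": 0.232,"jaw": 1},{"dx": -0.276,"dy": -0.381,"dz": 0.047,"wx": 0,"wy": 0,"wz": 0.232,"jaw": 1},{"dx": -0.276,"dy": -0.381,"dz": 0.047,"wx": 0,"wy": 0,"wz": 0.232,"jaw": 1},{"dx": -0.276,"dy": -0.381,"dz": 0.047,"wx": 0,"wy": 0,"wz": 0.232,"jaw": 1},{"dx": -0.276,"dy": -0.381,"dz": 0.047,"wx": 0,"wy": 0,"wz": 0.232,"jaw": 1},{"dx": -0.276,"dy": -0.381,"dz": 0.047,"wx": 0,"wy": 0,"wz": 0.232,"jaw": 1},{"dx": -0.276,"dy": -0.381,"dz": 0.047,"wx": 0,"wy": 0,"wz": 0.232,"jaw": 1},{"dx": -0.276,"dy": -0.381,"dz": 0.047,"wx": 0,"wy": 0,"wz": 0.232,"jaw": 1}], newtons=50)

```text
time_s: 1.68
eef_pos: [0.439, -0.2045, 0.2015]
tool_rot: [2.219, -2.224, 0.001]
wrist_force: [0.2, 0.2, 0.4]
grip_width: 0.998
```

```bash
python3 look.py w1
```

```text
t 1.68 pos [ 0.439  -0.2045  0.2015] toolx ang -1.5728 tilt 0.0005 F [0.2 0.2 0.4] grip 0.998 q [-0.61  0.06  1.81 -0.    1.27  0.96]
cam [ 0.5092 -0.2039  0.3264] fwd [-0.2797 -0.     -0.9601]
```

View pics/w1.png

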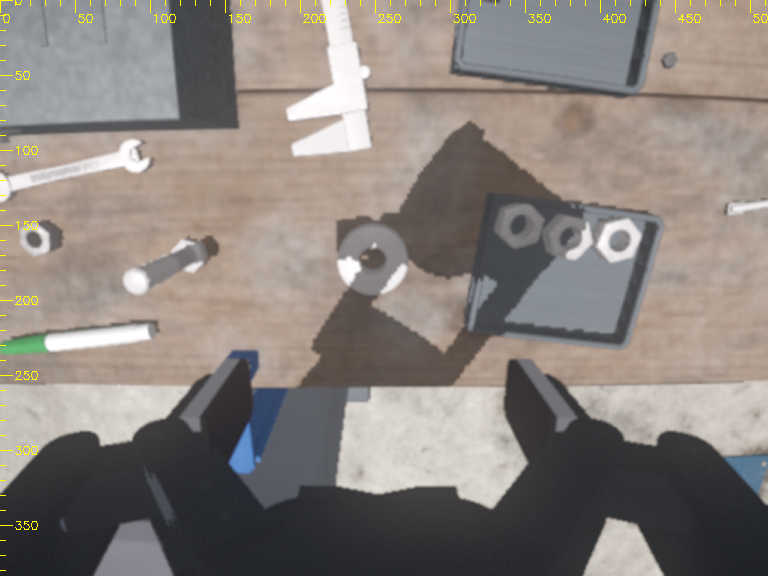

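Run:
```python
from h import *
np.set_printoptions(precision=4,suppress=True)
w=pickle.load(open("w1.pkl","rb")); c,s=pickle.load(open("c0.pkl","rb"))
W=lambda *a:[(np.array(x)/1.5) for x in a]
print("bear",plane(w,W((372,259)),.018), tri([w,s],[W((372,258))[0],(281.5,239)]))
print("bolt",plane(w,W((137,281)),.084)); print("nutS",plane(w,W((36,239)),.013))
P=plane(w,W((487,195),(661,216),(626,345),(469,330)),.023); print(P,P.mean(0))
print(np.linalg.norm(np.diff(P,axis=0),axis=1))
e=P[0]-P[1]+P[3]-P[2]; print("yaw",np.arctan2(-e[0],e[1]))
print(proj(w,[[.4394,-.2028,.018],[.439,-.2045,.018]])*1.5)
crop(w,"w1c.png",200,300,130,220,8)
```

```text
bear [[ 0.4414 -0.1999  0.018 ]] [ 0.4423 -0.2005  0.0166]
bolt [[ 0.4431 -0.0611  0.084 ]]
nutS [[0.4572 0.0565 0.013 ]]
[[ 0.4879 -0.2799  0.023 ]
 [ 0.4745 -0.4076  0.023 ]
 [ 0.3743 -0.3974  0.023 ]
 [ 0.3877 -0.273   0.023 ]] [ 0.4311 -0.3395  0.023 ]
[0.1284 0.1006 0.1252]
yaw -0.1058137454890957
[[376.0221 261.7191]
 [378.3467 262.2504]]
```

View pics/w1c.png

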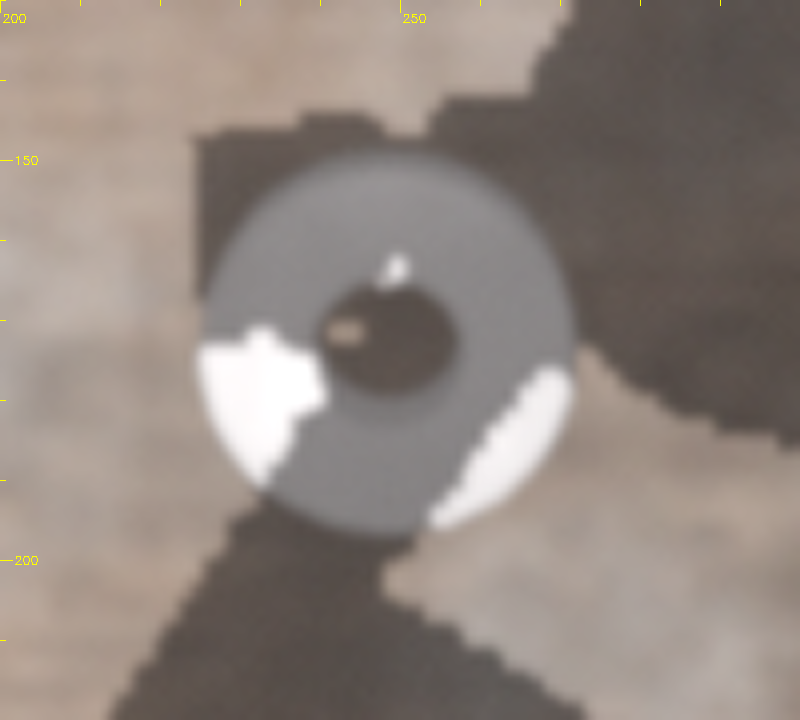

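Call:
play_rows(increments=[{"dx": -0.003,"dy": -0.002,"dz": 0.06,"wx": 0,"wy": 0,"wz": 0,"jaw": 1},{"dx": -0.003,"dy": -0.002,"dz": 0.11,"wx": 0,"wy": 0,"wz": 0,"jaw": 1},{"dx": -0.003,"dy": -0.002,"dz": 0.145,"wx": 0,"wy": 0,"wz": 0,"jaw": 1},{"dx": -0.003,"dy": -0.002,"dz": 0.165,"wx": 0,"wy": 0,"wz": 0,"jaw": 1},{"dx": -0.003,"dy": -0.002,"dz": 0.178,"wx": 0,"wy": 0,"wz": 0,"jaw": 1},{"dx": -0.003,"dy": -0.002,"dz": 0.1835,"wx": 0,"wy": 0,"wz": 0,"jaw": 1},{"dx": -0.003,"dy": -0.002,"dz": 0.1835,"wx": 0,"wy": 0,"wz": 0,"jaw": 1}])

```text
time_s: 2.6
eef_pos: [0.4417, -0.2009, 0.0181]
tool_rot: [-2.221, 2.222, -0.001]
wrist_force: [0.4, 0.2, 0.5]
grip_width: 1.004
```

```bash
python3 look.py w2
```

```text
t 2.60 pos [ 0.4417 -0.2009  0.0181] toolx ang -1.5714 tilt 0.0007 F [0.4 0.2 0.5] grip 1.004 q [-0.61  0.35  1.92 -0.    0.87  0.97]
cam [ 0.5119 -0.2002  0.1431] fwd [-0.2792 -0.0004 -0.9602]
```

View pics/w2.png

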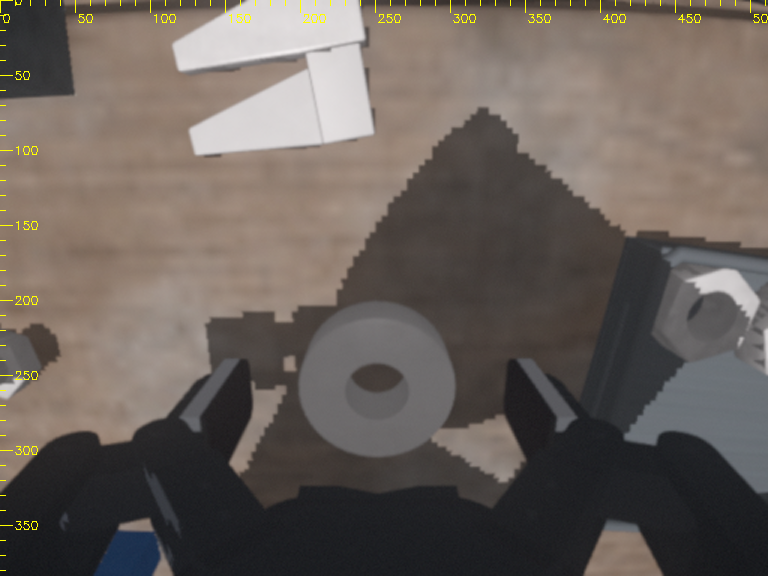

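Run:
```python
from h import *
w=pickle.load(open("w2.pkl","rb"))
print(plane(w,np.array([(377,389),(377,318),(377,457),(299,387),(455,387)])/1.5,.018))
```

```text
[[ 0.44133114 -0.2000894   0.018     ]
 [ 0.465893   -0.20009277  0.018     ]
 [ 0.41492928 -0.20008514  0.018     ]
 [ 0.4419864  -0.17472021  0.018     ]
 [ 0.4419936  -0.22545944  0.018     ]]
```

Call:
play_rows(increments=[{"dx": 0,"dy": 0,"dz": 0,"wx": 0,"wy": 0,"wz": 0,"jaw": 0},{"dx": 0,"dy": 0,"dz": 0,"wx": 0,"wy": 0,"wz": 0,"jaw": 0},{"dx": 0,"dy": 0,"dz": 0,"wx": 0,"wy": 0,"wz": 0,"jaw": 0},{"dx": 0,"dy": 0,"dz": 0,"wx": 0,"wy": 0,"wz": 0,"jaw": 0}], newtons=50)

```text
time_s: 3.15
eef_pos: [0.4421, -0.2007, 0.0189]
tool_rot: [-2.221, 2.221, -0.002]
wrist_force: [-1.9, 0.4, 5.8]
grip_width: 0.581
```

Call:
play_rows(increments=[{"dx": 0,"dy": 0,"dz": 0,"wx": 0,"wy": 0,"wz": 0,"jaw": 0},{"dx": 0,"dy": 0,"dz": -0.02,"wx": 0,"wy": 0,"wz": 0,"jaw": 0},{"dx": 0,"dy": 0,"dz": -0.06,"wx": 0,"wy": 0,"wz": 0,"jaw": 0},{"dx": 0,"dy": 0,"dz": -0.12,"wx": 0,"wy": 0,"wz": 0,"jaw": 0},{"dx": 0,"dy": 0,"dz": -0.16,"wx": 0,"wy": 0,"wz": 0,"jaw": 0},{"dx": 0,"dy": 0,"dz": -0.18,"wx": 0,"wy": 0,"wz": 0,"jaw": 0}])

```text
time_s: 3.9
eef_pos: [0.4426, -0.2011, 0.2009]
tool_rot: [-2.221, 2.221, -0.008]
wrist_force: [-0.2, -0.2, -2.0]
grip_width: 0.577
```

```bash
python3 look.py w3
python3 - <<'E'
from rig import env,viewer
from h import *
s=viewer.capture("scene"); pickle.dump(s,open("s3.pkl","wb"))
crop(s,"s3.png",200,400,100,250,4)
E
```

```text
t 3.90 pos [ 0.4426 -0.2011  0.2009] toolx ang -1.5708 tilt 0.0050 F [-0.2 -0.2 -2. ] grip 0.577 q [-0.6   0.06  1.81  0.    1.27  0.97]
cam [ 0.5123 -0.2     0.3261] fwd [-0.2758 -0.0029 -0.9612]
```

View pics/w3.png

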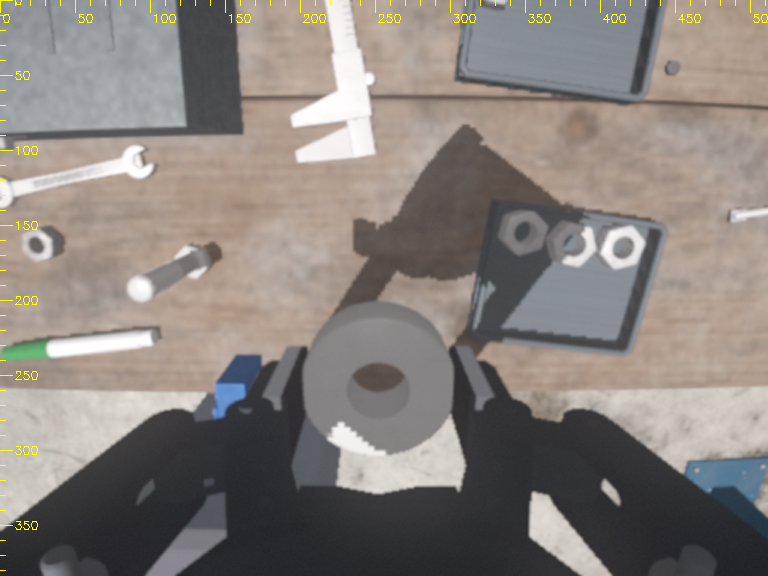

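View pics/s3.png

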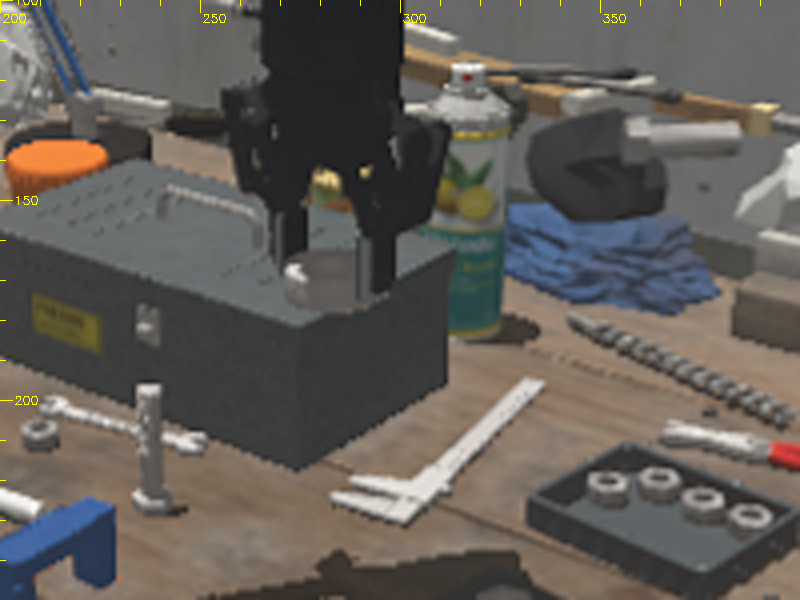

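Call:
play_rows(increments=[{"dx": -0.556,"dy": 0.0726,"dz": -0.019,"wx": 0,"wy": 0,"wz": 0,"jaw": 0},{"dx": -0.556,"dy": 0.0726,"dz": -0.019,"wx": 0,"wy": 0,"wz": 0,"jaw": 0},{"dx": -0.556,"dy": 0.0726,"dz": -0.019,"wx": 0,"wy": 0,"wz": 0,"jaw": 0},{"dx": -0.556,"dy": 0.0726,"dz": -0.019,"wx": 0,"wy": 0,"wz": 0,"jaw": 0},{"dx": -0.556,"dy": 0.0726,"dz": -0.019,"wx": 0,"wy": 0,"wz": 0,"jaw": 0},{"dx": -0.556,"dy": 0.0726,"dz": -0.019,"wx": 0,"wy": 0,"wz": 0,"jaw": 0},{"dx": -0.556,"dy": 0.0726,"dz": -0.019,"wx": 0,"wy": 0,"wz": 0,"jaw": 0},{"dx": -0.556,"dy": 0.0726,"dz": -0.019,"wx": 0,"wy": 0,"wz": 0,"jaw": 0},{"dx": -0.556,"dy": 0.0726,"dz": -0.019,"wx": 0,"wy": 0,"wz": 0,"jaw": 0},{"dx": -0.556,"dy": 0.0726,"dz": -0.019,"wx": 0,"wy": 0,"wz": 0,"jaw": 0},{"dx": -0.556,"dy": 0.0726,"dz": -0.019,"wx": 0,"wy": 0,"wz": 0,"jaw": 0},{"dx": -0.556,"dy": 0.0726,"dz": -0.019,"wx": 0,"wy": 0,"wz": 0,"jaw": 0}])

```text
time_s: 5.5
eef_pos: [0.3689, 0.354, 0.2158]
tool_rot: [2.218, -2.222, -0.0]
wrist_force: [0.5, 0.9, -2.3]
grip_width: 0.578
```

```bash
python3 look.py w4
```

```text
t 5.50 pos [0.3689 0.354  0.2158] toolx ang -1.5728 tilt 0.0021 F [ 0.5  0.9 -2.3] grip 0.578 q [ 0.6   0.1   1.73 -0.    1.31  2.17]
cam [0.4393 0.3548 0.3407] fwd [-0.2812 -0.001  -0.9596]
```

View pics/w4.png

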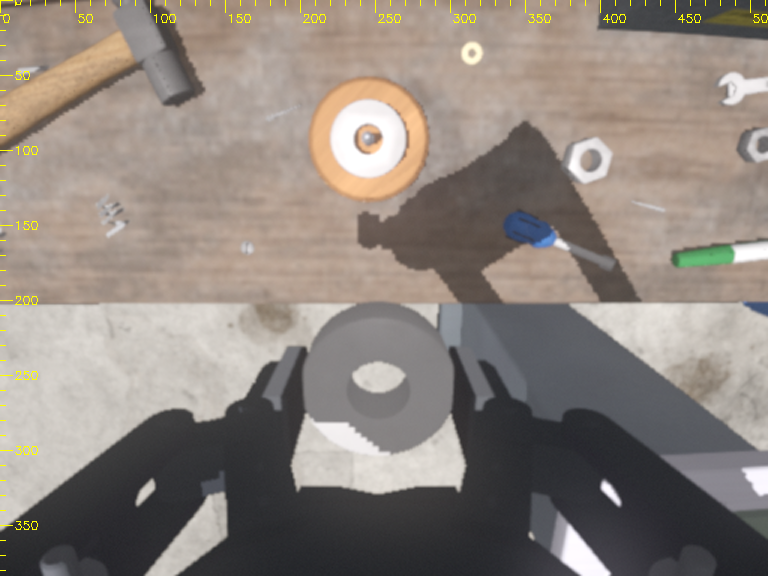

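Run:
```python
from h import *
np.set_printoptions(precision=4,suppress=True)
w=pickle.load(open("w4.pkl","rb")); c,s=pickle.load(open("c0.pkl","rb"))
crop(w,"w4c.png",195,300,40,140,7)
crop(w,"w4d.png",190,315,190,310,6)
P=np.array((369,138))/1.5
print(plane(w,[P],.032),tri([w,c],[P,(144.3,233.7)]),tri([w,s],[P,(140.5,173.7)]))
```

```text
[[0.4553 0.3602 0.032 ]] [0.4545 0.36   0.0229] [0.4569 0.3592 0.0289]
```

View pics/w4c.png

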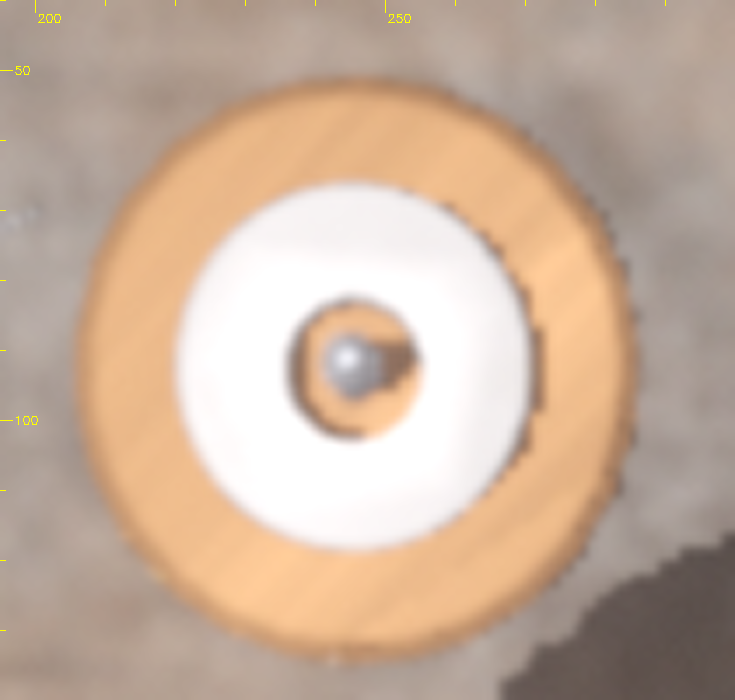

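View pics/w4d.png

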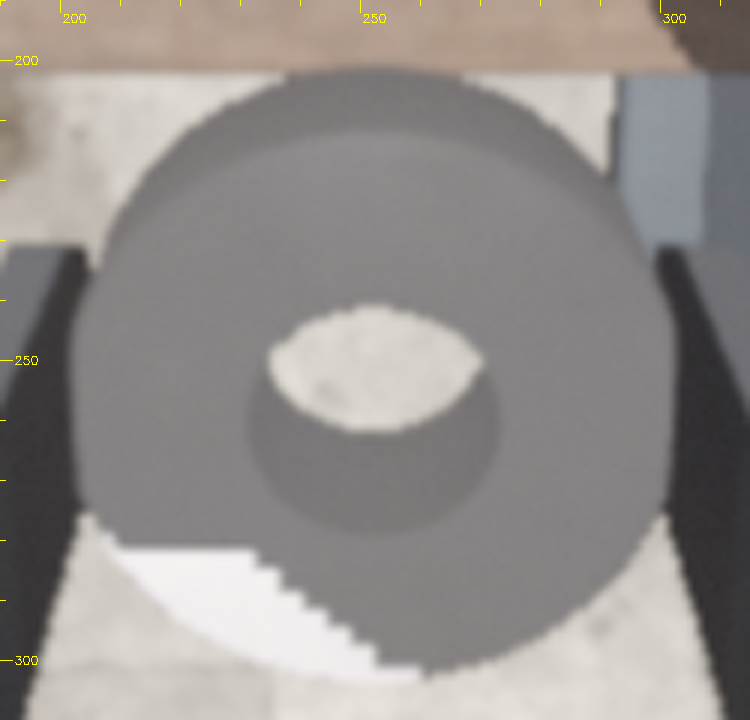

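Run:
```python
from h import *
from rig import env
np.set_printoptions(precision=4,suppress=True)
w=pickle.load(open("w4.pkl","rb"))
for z in (.212,.2153,.218):
  b=plane(w,[(252.4,260.)],z)[0]; e=plane(w,[(190+248/6,260),(190+501/6,260)],z); print("held",b, np.linalg.norm(e[0]-e[1]))
print(plane(w,[(245.6,92.1)],.032),plane(w,[(245.2,91.7)],.06),plane(w,[(195+358/7,40+367/7)],.012))
st(env)
```

```text
held [0.366  0.3544 0.212 ] 0.021192726880322293
held [0.3679 0.3544 0.2153] 0.020649191865099024
held [0.3694 0.3544 0.218 ] 0.020204481398098145
[[0.4552 0.3606 0.032 ]] [[0.4541 0.3605 0.06  ]] [[0.4559 0.3604 0.012 ]]
t 5.55 pos [0.3691 0.3541 0.2162] toolx ang -1.5731 tilt 0.0013 F [-0.2 -1.  -1.9] grip 0.576 q [ 0.6   0.1   1.73 -0.    1.31  2.17]
```

Call:
play_rows(increments=[{"dx": -0.006,"dy": -0.033,"dz": 0.05,"wx": 0,"wy": 0,"wz": 0,"jaw": 0},{"dx": -0.006,"dy": -0.033,"dz": 0.09,"wx": 0,"wy": 0,"wz": 0,"jaw": 0},{"dx": -0.006,"dy": -0.033,"dz": 0.116,"wx": 0,"wy": 0,"wz": 0,"jaw": 0},{"dx": -0.006,"dy": -0.033,"dz": 0.116,"wx": 0,"wy": 0,"wz": 0,"jaw": 0},{"dx": -0.006,"dy": -0.033,"dz": 0.116,"wx": 0,"wy": 0,"wz": 0,"jaw": 0}])

```text
time_s: 6.18
eef_pos: [0.4032, 0.3614, 0.1021]
tool_rot: [-2.218, 2.222, -0.001]
wrist_force: [-0.3, 0.1, -1.5]
grip_width: 0.577
```

```bash
python3 look.py w5
```

```text
t 6.17 pos [0.4032 0.3614 0.1021] toolx ang -1.5723 tilt 0.0022 F [-0.3  0.1 -1.5] grip 0.577 q [0.57 0.3  1.75 0.   1.08 2.14]
cam [0.4732 0.3619 0.2272] fwd [-0.278   0.0014 -0.9606]
```

View pics/w5.png

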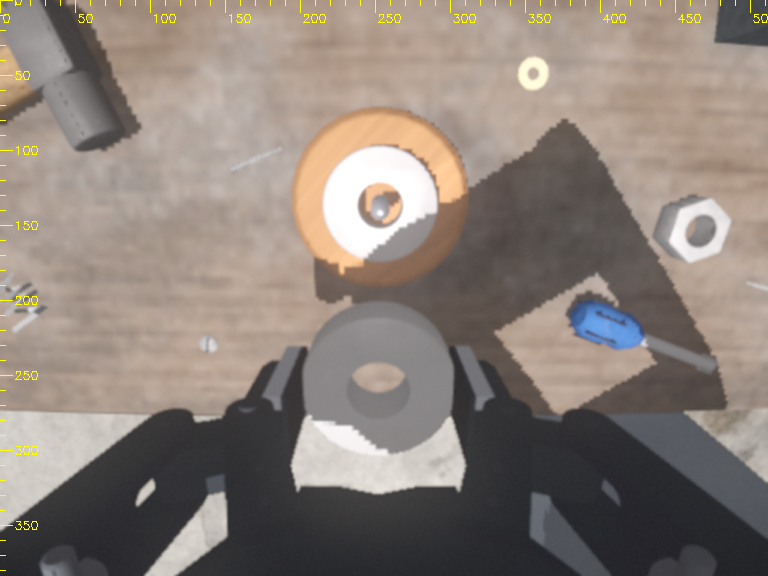

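Run:
```python
from h import *
np.set_printoptions(precision=4,suppress=True)
w=pickle.load(open("w5.pkl","rb"));w4=pickle.load(open("w4.pkl","rb"))
crop(w,"w5c.png",190,315,65,195,6)
P=np.array((380,203))/1.5
print(plane(w,[P],.032),plane(w,[np.array((380,207))/1.5],.061),plane(w,[(252.4,260.)],.1012))
print(tri([w,w4],[P,(245.6,92.1)]))
```

```text
[[0.4562 0.3611 0.032 ]] [[0.4572 0.3612 0.061 ]] [[0.402  0.3618 0.1012]]
[0.4556 0.3609 0.0244]
```

View pics/w5c.png

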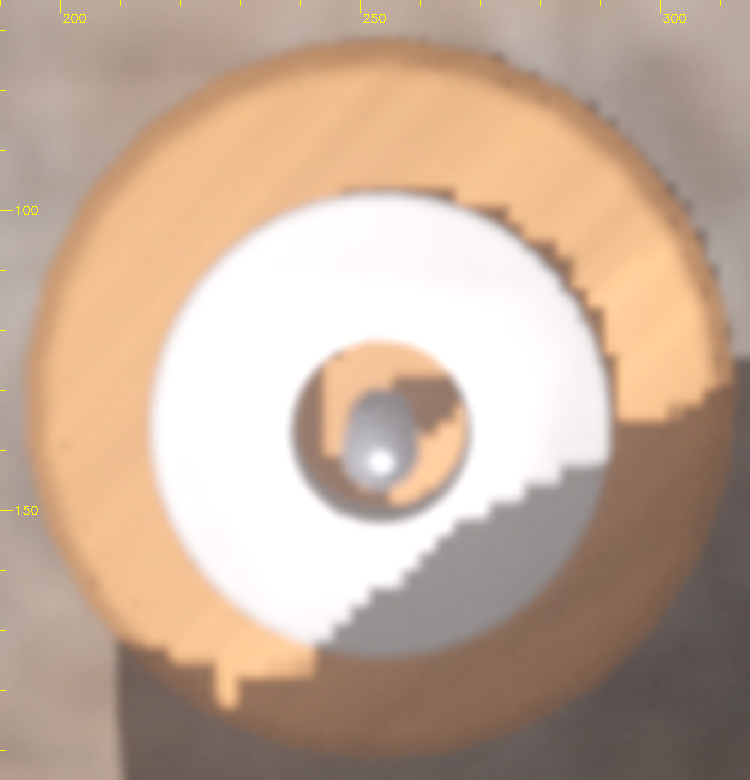

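Run:
```python
from h import *
np.set_printoptions(precision=4,suppress=True)
w=pickle.load(open("w5.pkl","rb"))
print(plane(w,[(253.5,135.7)],.032),plane(w,[(253.5,136.8)],.032),plane(w,[(253.3,142)],.0615), plane(w,[(252.4,260.)],.1012),plane(w,[(252.4,260.)],.1025))
```

```text
[[0.456 0.361 0.032]] [[0.4552 0.361  0.032 ]] [[0.455  0.3612 0.0615]] [[0.402  0.3618 0.1012]] [[0.4027 0.3618 0.1025]]
```

Call:
play_rows(increments=[{"dx": 0.0005,"dy": -0.03,"dz": 0,"wx": 0,"wy": 0,"wz": 0,"jaw": 0},{"dx": 0.0005,"dy": -0.053,"dz": 0,"wx": 0,"wy": 0,"wz": 0,"jaw": 0},{"dx": 0.0005,"dy": -0.053,"dz": 0,"wx": 0,"wy": 0,"wz": 0,"jaw": 0},{"dx": 0.0005,"dy": -0.053,"dz": 0.01,"wx": 0,"wy": 0,"wz": 0,"jaw": 0},{"dx": 0.0005,"dy": -0.053,"dz": 0.018,"wx": 0,"wy": 0,"wz": 0,"jaw": 0},{"dx": 0.0005,"dy": -0.053,"dz": 0.024,"wx": 0,"wy": 0,"wz": 0,"jaw": 0},{"dx": 0.0005,"dy": -0.053,"dz": 0.027,"wx": 0,"wy": 0,"wz": 0,"jaw": 0},{"dx": 0.0005,"dy": -0.053,"dz": 0.027,"wx": 0,"wy": 0,"wz": 0,"jaw": 0}])

```text
time_s: 7.22
eef_pos: [0.4546, 0.3609, 0.0734]
tool_rot: [2.221, -2.221, -0.0]
wrist_force: [-0.4, -0.4, -0.5]
grip_width: 0.577
```

```bash
python3 look.py w6;  python3 - <<'E'
from rig import env,viewer
from h import *
s=viewer.capture("scene"); pickle.dump(s,open("s6.pkl","wb"))
crop(s,"s6.png",100,220,100,200,6)
w=pickle.load(open("w6.pkl","rb"));crop(w,"w6c.png",190,315,190,310,6)
E
```

```text
t 7.22 pos [0.4546 0.3609 0.0734] toolx ang -1.5708 tilt 0.0008 F [-0.4 -0.4 -0.5] grip 0.577 q [0.52 0.42 1.66 0.   1.06 2.09]
cam [0.525  0.3617 0.1983] fwd [-0.2804 -0.0005 -0.9599]
```

View pics/w6c.png

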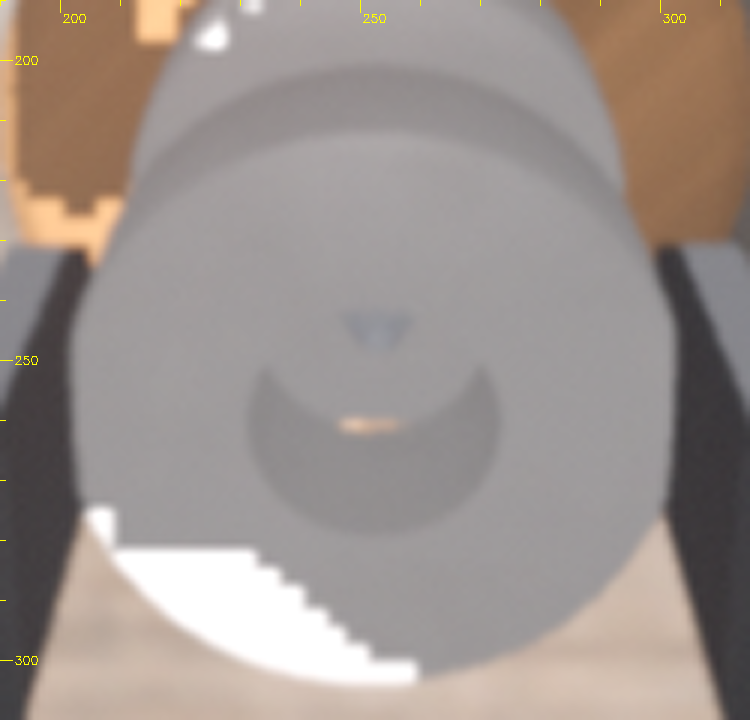

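View pics/s6.png

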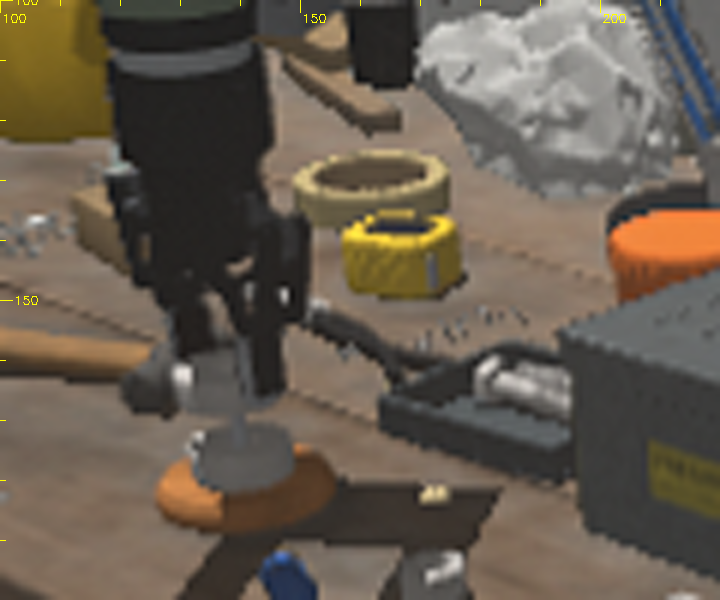

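Run:
```python
from h import *
np.set_printoptions(precision=4,suppress=True)
w=pickle.load(open("w6.pkl","rb"))
print(plane(w,[(252.8,248.6)],.062),plane(w,[(252.4,260.)],.0725),plane(w,[(252.4,260.)],.0738))
```

```text
[[0.4542 0.3611 0.062 ]] [[0.4535 0.3613 0.0725]] [[0.4542 0.3613 0.0738]]
```

Call:
play_rows(increments=[{"dx": 0,"dy": 0,"dz": 0.006,"wx": 0,"wy": 0,"wz": 0,"jaw": 0},{"dx": 0,"dy": 0,"dz": 0.012,"wx": 0,"wy": 0,"wz": 0,"jaw": 0},{"dx": 0,"dy": 0,"dz": 0.017,"wx": 0,"wy": 0,"wz": 0,"jaw": 0},{"dx": 0,"dy": 0,"dz": 0.02,"wx": 0,"wy": 0,"wz": 0,"jaw": 0},{"dx": 0,"dy": 0,"dz": 0.0215,"wx": 0,"wy": 0,"wz": 0,"jaw": 0},{"dx": 0,"dy": 0,"dz": 0.0215,"wx": 0,"wy": 0,"wz": 0,"jaw": 0}])

```text
time_s: 8.07
eef_pos: [0.455, 0.361, 0.0522]
tool_rot: [2.221, -2.222, -0.0]
wrist_force: [0.2, 0.7, -0.9]
grip_width: 0.579
```

Call:
play_rows(increments=[{"dx": 0,"dy": 0,"dz": 0.001,"wx": 0,"wy": 0,"wz": 0,"jaw": 0},{"dx": 0,"dy": 0,"dz": 0.001,"wx": 0,"wy": 0,"wz": 0,"jaw": 0.75},{"dx": 0,"dy": 0,"dz": 0.001,"wx": 0,"wy": 0,"wz": 0,"jaw": 0.75},{"dx": 0,"dy": 0,"dz": 0.001,"wx": 0,"wy": 0,"wz": 0,"jaw": 0.75},{"dx": 0,"dy": 0,"dz": -0.02,"wx": 0,"wy": 0,"wz": 0,"jaw": 0.75},{"dx": 0,"dy": 0,"dz": -0.06,"wx": 0,"wy": 0,"wz": 0,"jaw": 0.75},{"dx": 0,"dy": 0,"dz": -0.11,"wx": 0,"wy": 0,"wz": 0,"jaw": 0.75},{"dx": 0,"dy": 0,"dz": -0.14,"wx": 0,"wy": 0,"wz": 0,"jaw": 0.75},{"dx": 0,"dy": 0,"dz": -0.14,"wx": 0,"wy": 0,"wz": 0,"jaw": 0.75}])

```text
time_s: 9.2
eef_pos: [0.4571, 0.3623, 0.1962]
tool_rot: [-2.216, 2.216, -0.003]
wrist_force: [-0.0, 0.1, -1.1]
grip_width: 0.748
```

```bash
python3 look.py w7;  python3 - <<'E'
from rig import env,viewer
from h import *
s=viewer.capture("scene"); pickle.dump(s,open("s7.pkl","wb"))
crop(s,"s7.png",100,220,120,220,6)
E
```

```text
t 9.20 pos [0.4571 0.3623 0.1962] toolx ang -1.5709 tilt 0.0079 F [-0.   0.1 -1.1] grip 0.748 q [0.52 0.27 1.58 0.   1.29 2.09]
cam [0.5265 0.3625 0.3216] fwd [-0.2732  0.0037 -0.9619]
```

View pics/w7.png

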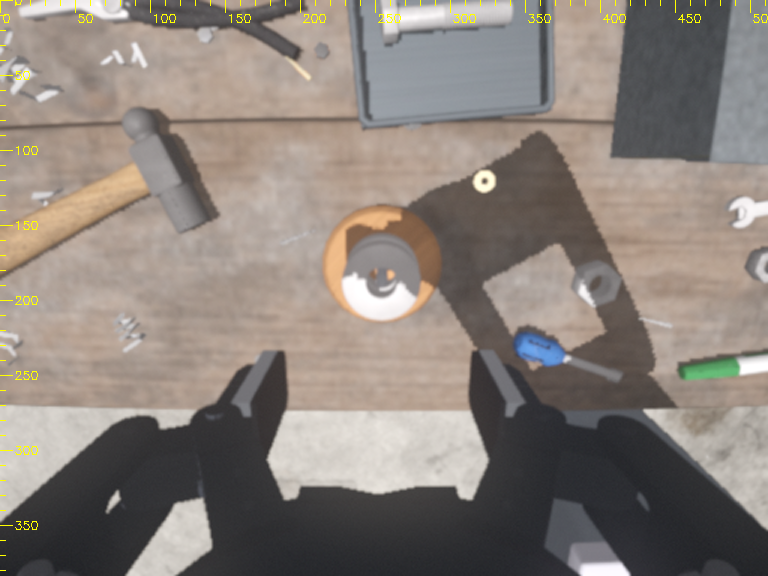

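View pics/s7.png

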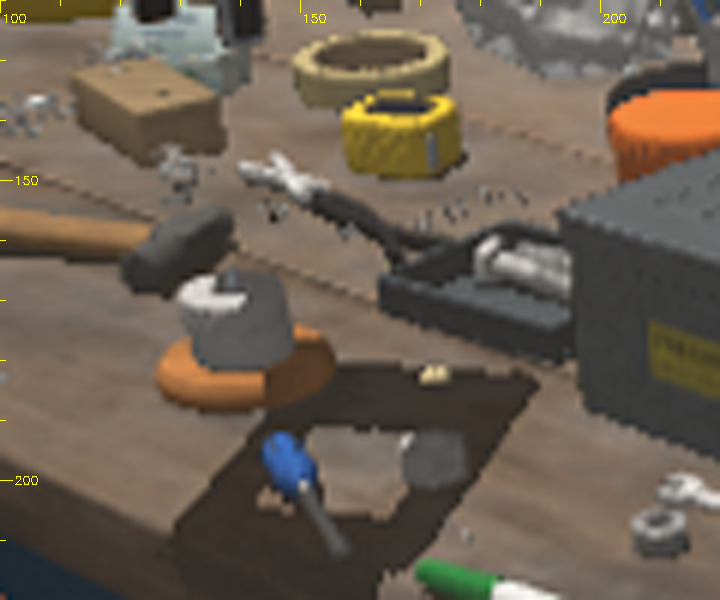

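Call:
play_rows(increments=[{"dx": 0.05,"dy": 0.017,"dz": 0,"wx": 0,"wy": 0,"wz": 0,"jaw": 1},{"dx": 0.1,"dy": 0.035,"dz": 0,"wx": 0,"wy": 0,"wz": 0,"jaw": 1},{"dx": 0.15,"dy": 0.052,"dz": 0.02,"wx": 0,"wy": 0,"wz": 0,"jaw": 1},{"dx": 0.169,"dy": 0.057,"dz": 0.046,"wx": 0,"wy": 0,"wz": 0,"jaw": 1},{"dx": 0.169,"dy": 0.057,"dz": 0.046,"wx": 0,"wy": 0,"wz": 0,"jaw": 1},{"dx": 0.169,"dy": 0.057,"dz": 0.046,"wx": 0,"wy": 0,"wz": 0,"jaw": 1}])

```text
time_s: 10.05
eef_pos: [0.3983, 0.1926, 0.1462]
tool_rot: [2.221, -2.222, -0.001]
wrist_force: [-0.2, -0.2, 1.1]
grip_width: 0.999
```

```bash
python3 look.py w8;  python3 - <<'E'
from h import *
w=pickle.load(open("w8.pkl","rb"));crop(w,"w8c.png",190,315,80,200,6)
E
```

```text
t 10.05 pos [0.3983 0.1926 0.1462] toolx ang -1.5709 tilt 0.0005 F [-0.2 -0.2  1.1] grip 0.999 q [0.25 0.04 1.96 0.   1.15 1.82]
cam [0.4685 0.1932 0.2711] fwd [-0.2801  0.0002 -0.96  ]
```

View pics/w8.png

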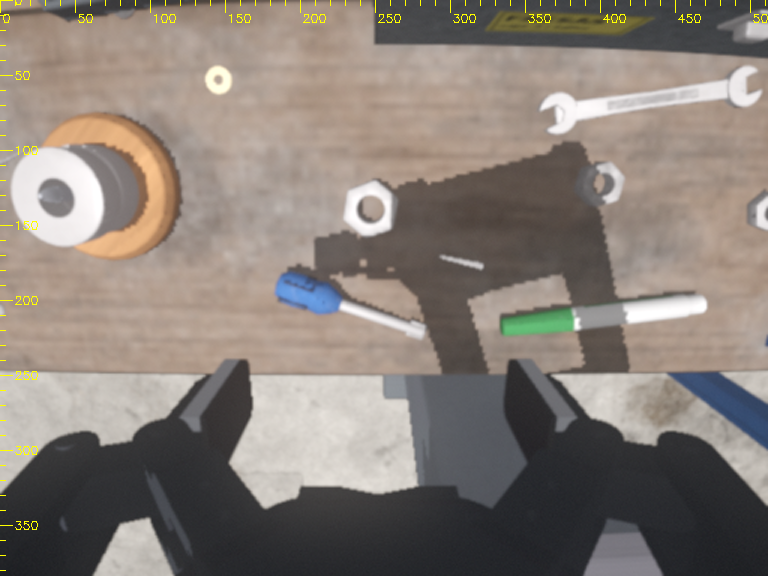

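View pics/w8c.png

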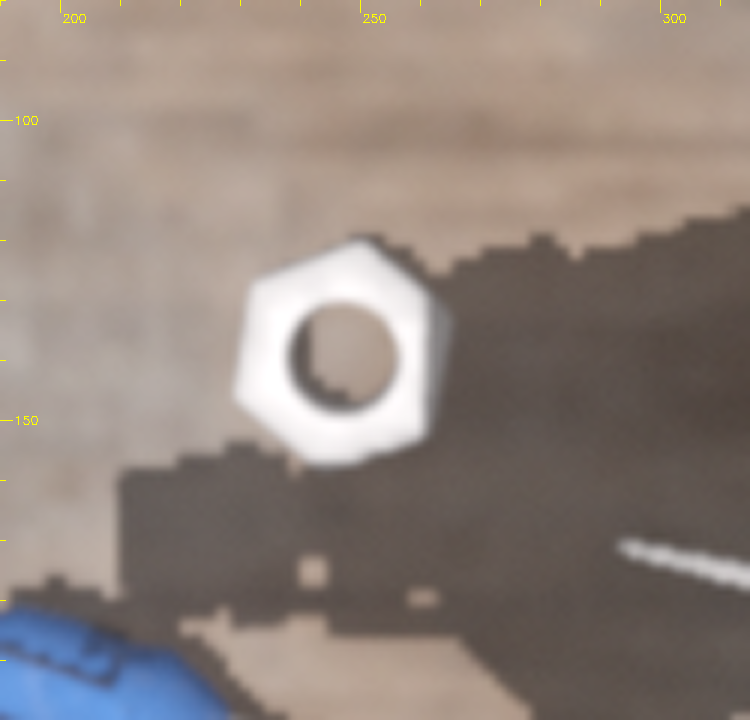

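Run:
```python
from h import *
np.set_printoptions(precision=4,suppress=True)
w=pickle.load(open("w8.pkl","rb"));c,s=pickle.load(open("c0.pkl","rb"))
V=[(358,240),(252,282),(234,393),(318,463),(428,437),(437,297)]
P=plane(w,[(190+a/6,80+b/6) for a,b in V],.016)[:,:2]
print(P.mean(0), plane(w,[(190+344/6,80+357/6)],.016))
for i in range(6):
    e=P[(i+1)%6]-P[i]; print(np.linalg.norm(e),"edge normal mod60",np.degrees(np.arctan2(e[1],e[0]))%60, "edge dir",np.degrees(np.arctan2(e[1],e[0])))
m=P.mean(0); d=P-m; print(np.degrees(np.arctan2(d[:,1],d[:,0]))%60)
print(tri([w,c],[(247.3,139.5),(192.5,238)]),tri([w,s],[(247.3,139.5),(172.2,194)]))
import cv2
```

```text
[0.4428 0.1981] [[0.4422 0.1972 0.016 ]]
0.016473405930382864 edge normal mod60 51.146112261753984 edge dir 111.14611226175398
0.016318986395222727 edge normal mod60 49.678028516189926 edge dir 169.67802851618993
0.01610290975201714 edge normal mod60 49.79894081186728 edge dir -130.20105918813272
0.016791925029495284 edge normal mod60 43.42304682002748 edge dir -76.57695317997252
0.020450535030483524 edge normal mod60 56.87508824089678 edge dir -3.1249117591032207
0.014017446202638716 edge normal mod60 54.833495343078745 edge dir 54.833495343078745
[49.5692 50.5203 50.8984 49.4803 47.1726 59.2321]
[ 0.4396  0.1976 -0.0094] [0.4433 0.1961 0.0142]
```

Call:
play_rows(increments=[{"dx": -0.005,"dy": -0.044,"dz": 0.03,"wx": 0,"wy": 0,"wz": 0.175,"jaw": 1},{"dx": -0.005,"dy": -0.044,"dz": 0.07,"wx": 0,"wy": 0,"wz": 0.175,"jaw": 1},{"dx": -0.005,"dy": -0.044,"dz": 0.1,"wx": 0,"wy": 0,"wz": 0.175,"jaw": 1},{"dx": -0.005,"dy": -0.044,"dz": 0.118,"wx": 0,"wy": 0,"wz": 0.175,"jaw": 1},{"dx": -0.005,"dy": -0.044,"dz": 0.124,"wx": 0,"wy": 0,"wz": 0.175,"jaw": 1},{"dx": -0.005,"dy": -0.044,"dz": 0.124,"wx": 0,"wy": 0,"wz": 0.175,"jaw": 1}])

```text
time_s: 10.85
eef_pos: [0.4427, 0.1977, 0.0227]
tool_rot: [-2.019, 2.406, -0.001]
wrist_force: [0.2, 0.5, 1.0]
grip_width: 1.003
```

```bash
python3 look.py w9
```

```text
t 10.85 pos [0.4427 0.1977 0.0227] toolx ang -1.7451 tilt 0.0009 F [0.2 0.5 1. ] grip 1.003 q [0.24 0.34 1.92 0.   0.88 1.99]
cam [0.5118 0.1862 0.1477] fwd [-0.2747  0.0485 -0.9603]
```

View pics/w9.png

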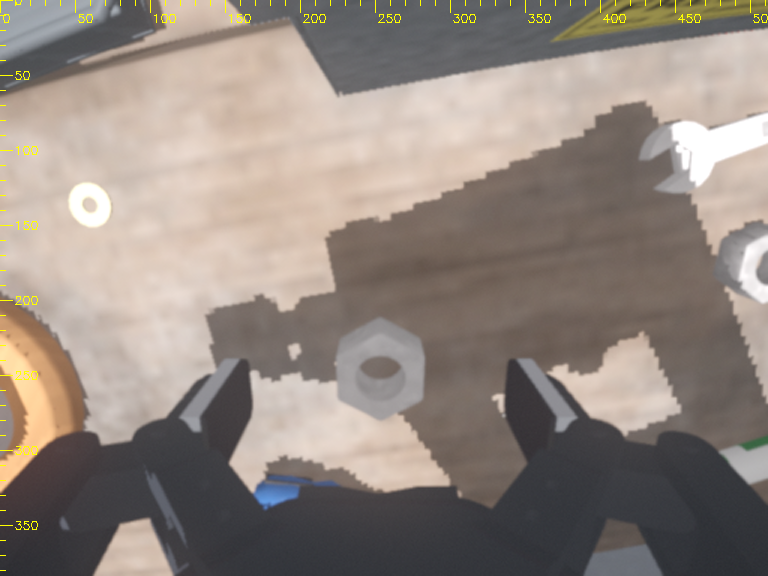

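Call:
play_rows(increments=[{"dx": 0,"dy": 0,"dz": 0,"wx": 0,"wy": 0,"wz": 0,"jaw": 0},{"dx": 0,"dy": 0,"dz": 0,"wx": 0,"wy": 0,"wz": 0,"jaw": 0},{"dx": 0,"dy": 0,"dz": 0,"wx": 0,"wy": 0,"wz": 0,"jaw": 0},{"dx": 0,"dy": 0,"dz": 0,"wx": 0,"wy": 0,"wz": 0,"jaw": 0},{"dx": 0,"dy": 0,"dz": 0,"wx": 0,"wy": 0,"wz": 0,"jaw": 0},{"dx": 0,"dy": 0,"dz": 0,"wx": 0,"wy": 0,"wz": 0,"jaw": 0}])

```text
time_s: 11.65
eef_pos: [0.4424, 0.197, 0.023]
tool_rot: [-2.018, 2.407, -0.001]
wrist_force: [-2.2, -1.5, 6.2]
grip_width: 0.337
```

Call:
play_rows(increments=[{"dx": 0,"dy": 0,"dz": -0.02,"wx": 0,"wy": 0,"wz": 0,"jaw": 0},{"dx": 0,"dy": 0,"dz": -0.07,"wx": 0,"wy": 0,"wz": 0,"jaw": 0},{"dx": 0,"dy": 0,"dz": -0.13,"wx": 0,"wy": 0,"wz": 0,"jaw": 0},{"dx": 0.04,"dy": 0,"dz": -0.14,"wx": 0,"wy": 0,"wz": 0,"jaw": 0},{"dx": 0.1,"dy": -0.011,"dz": -0.14,"wx": 0,"wy": 0,"wz": -0.075,"jaw": 0},{"dx": 0.16,"dy": -0.018,"dz": -0.14,"wx": 0,"wy": 0,"wz": -0.075,"jaw": 0},{"dx": 0.22,"dy": -0.025,"dz": -0.14,"wx": 0,"wy": 0,"wz": -0.075,"jaw": 0},{"dx": 0.28,"dy": -0.032,"dz": -0.14,"wx": 0,"wy": 0,"wz": -0.075,"jaw": 0},{"dx": 0.34,"dy": -0.039,"dz": -0.14,"wx": 0,"wy": 0,"wz": -0.075,"jaw": 0},{"dx": 0.4,"dy": -0.046,"dz": -0.14,"wx": 0,"wy": 0,"wz": -0.075,"jaw": 0},{"dx": 0.46,"dy": -0.053,"dz": -0.14,"wx": 0,"wy": 0,"wz": -0.075,"jaw": 0},{"dx": 0.51,"dy": -0.058,"dz": -0.14,"wx": 0,"wy": 0,"wz": -0.075,"jaw": 0}])

```text
time_s: 13.15
eef_pos: [0.4095, -0.3175, 0.162]
tool_rot: [-2.106, 2.331, -0.0]
wrist_force: [0.8, -0.3, 0.5]
grip_width: 0.334
```

Call:
play_rows(increments=[{"dx": 0,"dy": 0,"dz": 0,"wx": 0,"wy": 0,"wz": 0,"jaw": 0}])

```text
time_s: 13.28
eef_pos: [0.4097, -0.3189, 0.1622]
tool_rot: [2.101, -2.335, 0.002]
wrist_force: [0.1, 0.8, -1.0]
grip_width: 0.333
```

```bash
python3 look.py w10
python3 - <<'E'
from rig import env
from h import *
delta(env,[.410,-.339,.08],-1.671)
E
```

```text
t 13.28 pos [ 0.4097 -0.3189  0.1622] toolx ang -1.6759 tilt 0.0015 F [ 0.1  0.8 -1. ] grip 0.333 q [-0.83  0.18  1.77 -0.    1.2   0.85]
cam [ 0.4794 -0.3254  0.2872] fwd [-0.2778  0.0278 -0.9602]
t 13.32 pos [ 0.4096 -0.3165  0.1618] toolx ang -1.6742 tilt 0.0010 F [-0.2  0.3 -0.6] grip 0.337 q [-0.83  0.18  1.77  0.    1.2   0.85]
d [ 0.0224 -0.0028  0.0817] wz -0.0032
```

View pics/w10.png

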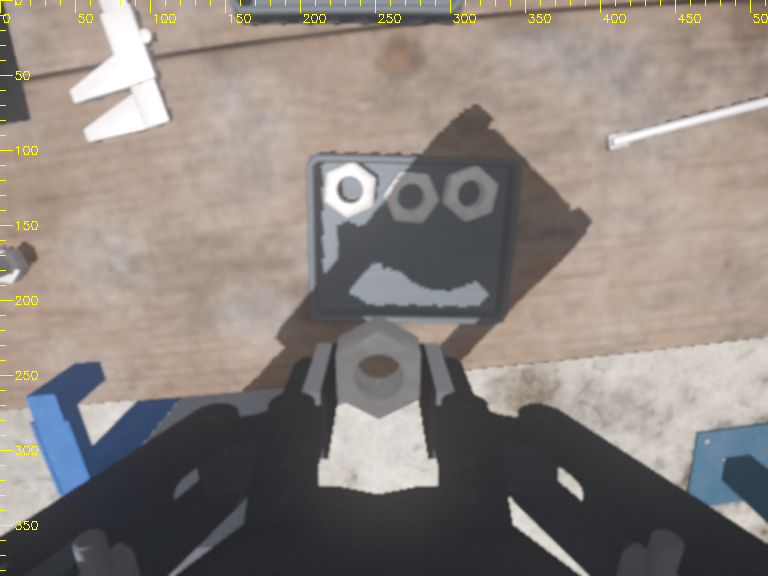

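Run:
```python
from h import *
np.set_printoptions(precision=4,suppress=True)
w=pickle.load(open("w10.pkl","rb"))
P=plane(w,np.array([(309,153),(521,156),(504,324),(313,321)])/1.5,.023); print(P,P.mean(0))
e=P[0]-P[1]+P[3]-P[2]; print("yaw",np.arctan2(-e[0],e[1]),np.linalg.norm(np.diff(P,axis=0),axis=1))
```

```text
[[ 0.4895 -0.2862  0.023 ]
 [ 0.4752 -0.4107  0.023 ]
 [ 0.3699 -0.3978  0.023 ]
 [ 0.3851 -0.2735  0.023 ]] [ 0.4299 -0.342   0.023 ]
yaw -0.11839310484133825 [0.1253 0.1061 0.1253]
```

Call:
play_rows(increments=[{"dx": 0.0225,"dy": -0.001,"dz": 0.02,"wx": 0,"wy": 0,"wz": 0,"jaw": 0},{"dx": 0.0225,"dy": -0.001,"dz": 0.06,"wx": 0,"wy": 0,"wz": 0,"jaw": 0},{"dx": 0.0225,"dy": -0.001,"dz": 0.1,"wx": 0,"wy": 0,"wz": 0,"jaw": 0},{"dx": 0.0225,"dy": -0.001,"dz": 0.12,"wx": 0,"wy": 0,"wz": 0,"jaw": 0},{"dx": 0.0225,"dy": -0.001,"dz": 0.13,"wx": 0,"wy": 0,"wz": 0,"jaw": 0},{"dx": 0.0225,"dy": -0.001,"dz": 0.135,"wx": 0,"wy": 0,"wz": 0,"jaw": 0},{"dx": 0.0225,"dy": -0.001,"dz": 0.135,"wx": 0,"wy": 0,"wz": 0,"jaw": 0}])

```text
time_s: 14.2
eef_pos: [0.4094, -0.3377, 0.0278]
tool_rot: [-2.108, 2.329, -0.001]
wrist_force: [-0.3, 0.3, -1.1]
grip_width: 0.339
```

```bash
python3 look.py w11
```

```text
t 14.20 pos [ 0.4094 -0.3377  0.0278] toolx ang -1.6705 tilt 0.0009 F [-0.3  0.3 -1.1] grip 0.339 q [-0.85  0.4   1.81  0.    0.93  0.82]
cam [ 0.4792 -0.344   0.1528] fwd [-0.2778  0.027  -0.9602]
```

View pics/w11.png

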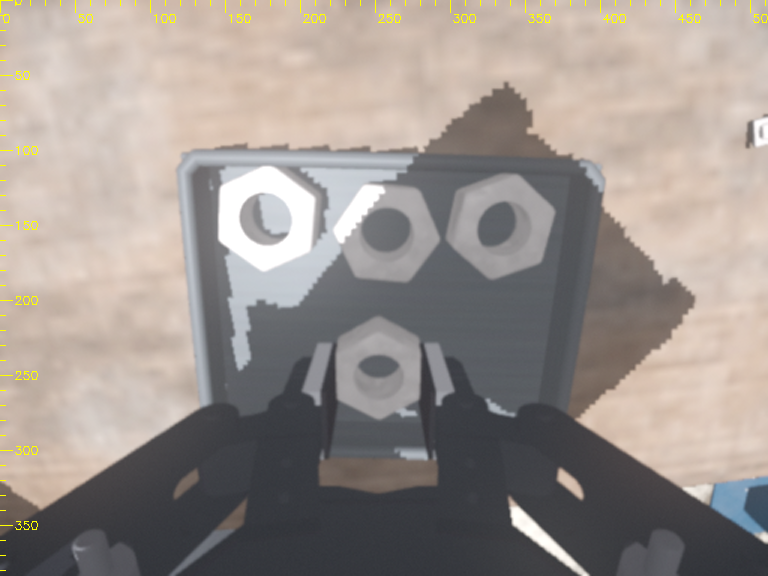

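Call:
play_rows(increments=[{"dx": 0,"dy": 0,"dz": 0.002,"wx": 0,"wy": 0,"wz": 0,"jaw": 0},{"dx": 0,"dy": 0,"dz": 0.002,"wx": 0,"wy": 0,"wz": 0,"jaw": 0.6},{"dx": 0,"dy": 0,"dz": 0.002,"wx": 0,"wy": 0,"wz": 0,"jaw": 0.6},{"dx": 0,"dy": 0,"dz": 0.002,"wx": 0,"wy": 0,"wz": 0,"jaw": 0.6},{"dx": 0,"dy": 0,"dz": -0.02,"wx": 0,"wy": 0,"wz": 0,"jaw": 0.6},{"dx": 0,"dy": 0,"dz": -0.07,"wx": 0,"wy": 0,"wz": 0,"jaw": 0.6},{"dx": 0,"dy": 0,"dz": -0.12,"wx": 0,"wy": 0,"wz": 0,"jaw": 1},{"dx": 0,"dy": 0,"dz": -0.135,"wx": 0,"wy": 0,"wz": 0,"jaw": 1}])

```text
time_s: 15.25
eef_pos: [0.4106, -0.3397, 0.1664]
tool_rot: [2.107, -2.33, 0.012]
wrist_force: [-0.2, -0.0, -0.8]
grip_width: 0.983
```

```bash
python3 look.py w12
python3 - <<'E'
from rig import env
from h import *
delta(env,[.410,.056,.15],-1.571)
E
```

```text
t 15.25 pos [ 0.4106 -0.3397  0.1664] toolx ang -1.6710 tilt 0.0077 F [-0.2 -0.  -0.8] grip 0.983 q [-0.85  0.2   1.73 -0.    1.2   0.82]
cam [ 0.4799 -0.3453  0.2917] fwd [-0.2736  0.0222 -0.9616]
t 15.30 pos [ 0.4106 -0.3397  0.1667] toolx ang -1.6709 tilt 0.0076 F [1.1 0.1 1.5] grip 0.996 q [-0.85  0.2   1.73 -0.    1.2   0.82]
d [-0.3937  0.0403  0.0144] wz -0.0999
```

View pics/w12.png

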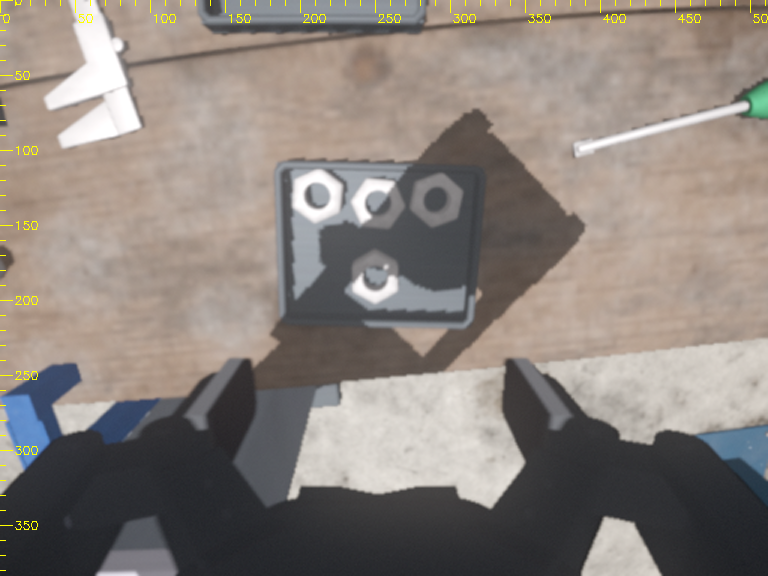

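Large nut lies flat in the empty strip of its tray. On to the small nut.

Call:
play_rows(increments=[{"dx": -0.06,"dy": 0.006,"dz": 0,"wx": 0,"wy": 0,"wz": -0.1,"jaw": 1},{"dx": -0.12,"dy": 0.012,"dz": 0,"wx": 0,"wy": 0,"wz": -0.1,"jaw": 1},{"dx": -0.18,"dy": 0.018,"dz": 0,"wx": 0,"wy": 0,"wz": -0.1,"jaw": 1},{"dx": -0.24,"dy": 0.024,"dz": 0,"wx": 0,"wy": 0,"wz": -0.1,"jaw": 1},{"dx": -0.3,"dy": 0.03,"dz": 0,"wx": 0,"wy": 0,"wz": -0.1,"jaw": 1},{"dx": -0.36,"dy": 0.037,"dz": 0.005,"wx": 0,"wy": 0,"wz": -0.1,"jaw": 1},{"dx": -0.394,"dy": 0.04,"dz": 0.014,"wx": 0,"wy": 0,"wz": -0.1,"jaw": 1},{"dx": -0.394,"dy": 0.04,"dz": 0.014,"wx": 0,"wy": 0,"wz": -0.1,"jaw": 1},{"dx": -0.394,"dy": 0.04,"dz": 0.014,"wx": 0,"wy": 0,"wz": -0.1,"jaw": 1}])

```text
time_s: 16.42
eef_pos: [0.4078, 0.0579, 0.1474]
tool_rot: [2.22, -2.22, -0.002]
wrist_force: [0.1, 0.4, 0.4]
grip_width: 0.997
```

```bash
python3 look.py w13;  python3 - <<'E'
from h import *
w=pickle.load(open("w13.pkl","rb"));crop(w,"w13c.png",190,315,60,180,6)
E
```

```text
t 16.43 pos [0.4078 0.0579 0.1474] toolx ang -1.5707 tilt 0.0021 F [0.1 0.4 0.4] grip 0.997 q [-0.07 -0.03  2.02 -0.    1.15  1.5 ]
cam [0.4783 0.0587 0.2722] fwd [-0.2818 -0.0006 -0.9595]
```

View pics/w13.png

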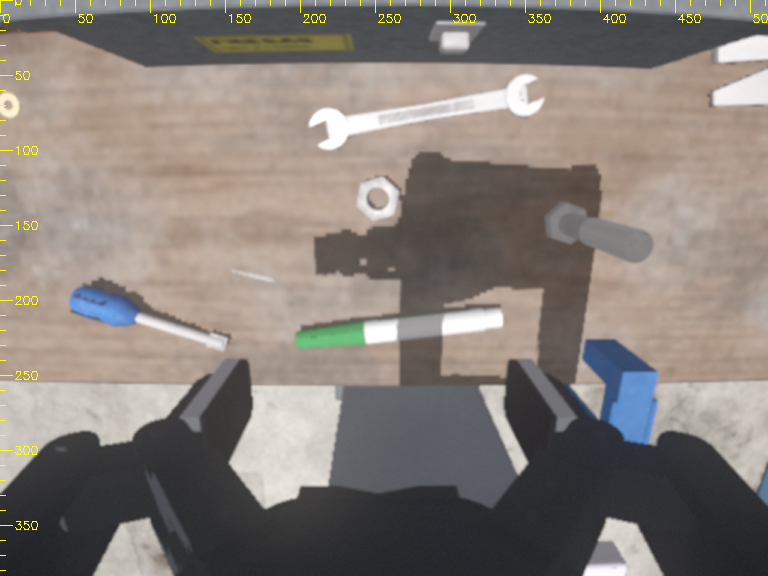

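View pics/w13c.png

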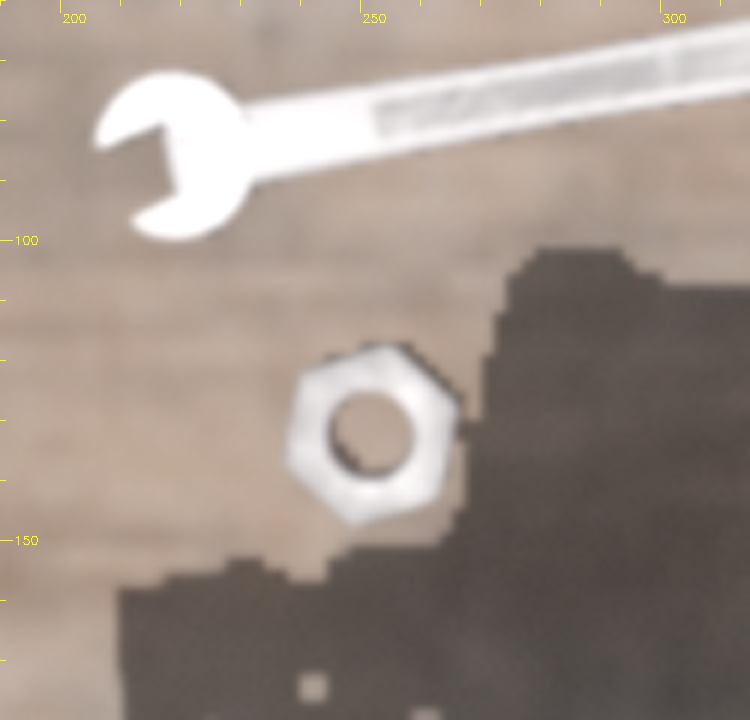

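Run:
```python
from h import *
np.set_printoptions(precision=4,suppress=True)
w=pickle.load(open("w13.pkl","rb"))
V=[(394,346),(302,377),(287,463),(354,523),(440,493),(458,405)]
P=plane(w,[(190+a/6,60+b/6) for a,b in V],.013)[:,:2]
m=P.mean(0); d=P-m; print(m,plane(w,[(190+371/6,60+434/6)],.013),np.degrees(np.arctan2(d[:,1],d[:,0]))%60,np.linalg.norm(d,axis=1))
print("wrench",plane(w,np.array([(312,118),(328,149),(350,137),(345,108)])/1.5,.004))
print("bolt head",plane(w,np.array([(567,222)])/1.5,.009),"top",plane(w,np.array([(636,245)])/1.5,.084))
```

```text
[0.4573 0.0583] [[0.4575 0.0585 0.013 ]] [46.3365 50.9288 47.9302 48.0531 49.8008 49.2223] [0.0132 0.0133 0.0133 0.0133 0.0132 0.0133]
wrench [[0.5035 0.0971 0.004 ]
 [0.4859 0.0881 0.004 ]
 [0.4927 0.0749 0.004 ]
 [0.5089 0.0776 0.004 ]]
bolt head [[ 0.4436 -0.0581  0.009 ]] top [[ 0.4435 -0.0581  0.084 ]]
```

Call:
play_rows(increments=[{"dx": -0.0005,"dy": -0.03,"dz": 0.02,"wx": 0,"wy": 0,"wz": 0.15,"jaw": 0.6},{"dx": -0.0005,"dy": -0.0496,"dz": 0.05,"wx": 0,"wy": 0,"wz": 0.197,"jaw": 0.6},{"dx": -0.0005,"dy": -0.0496,"dz": 0.08,"wx": 0,"wy": 0,"wz": 0.197,"jaw": 0.6},{"dx": -0.0005,"dy": -0.0496,"dz": 0.105,"wx": 0,"wy": 0,"wz": 0.197,"jaw": 0.6},{"dx": -0.0005,"dy": -0.0496,"dz": 0.118,"wx": 0,"wy": 0,"wz": 0.197,"jaw": 0.6},{"dx": -0.0005,"dy": -0.0496,"dz": 0.124,"wx": 0,"wy": 0,"wz": 0.197,"jaw": 0.6},{"dx": -0.0005,"dy": -0.0496,"dz": 0.124,"wx": 0,"wy": 0,"wz": 0.197,"jaw": 0.6}])

```text
time_s: 17.35
eef_pos: [0.4585, 0.0584, 0.0246]
tool_rot: [-1.991, 2.43, -0.001]
wrist_force: [0.6, -1.2, 0.4]
grip_width: 0.602
```

```bash
python3 look.py w14
```

```text
t 17.35 pos [0.4585 0.0584 0.0246] toolx ang -1.7686 tilt 0.0005 F [ 0.6 -1.2  0.4] grip 0.602 q [-0.06  0.3   1.98 -0.    0.87  1.71]
cam [0.5273 0.0452 0.1496] fwd [-0.2739  0.0546 -0.9602]
```

View pics/w14.png

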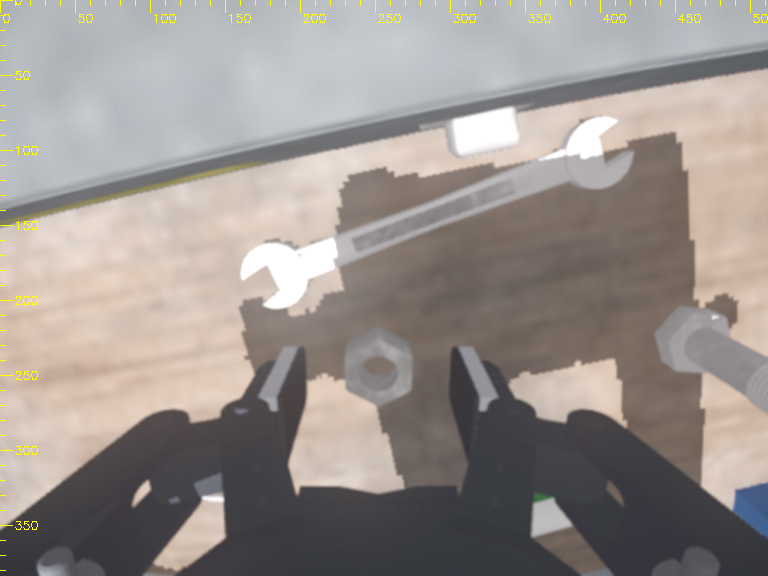

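Call:
play_rows(increments=[{"dx": 0,"dy": 0.0005,"dz": 0.001,"wx": 0,"wy": 0,"wz": 0,"jaw": 0},{"dx": 0,"dy": 0.0005,"dz": 0.001,"wx": 0,"wy": 0,"wz": 0,"jaw": 0},{"dx": 0,"dy": 0.0005,"dz": 0.001,"wx": 0,"wy": 0,"wz": 0,"jaw": 0},{"dx": 0,"dy": 0.0005,"dz": 0.001,"wx": 0,"wy": 0,"wz": 0,"jaw": 0},{"dx": 0,"dy": 0.0005,"dz": -0.02,"wx": 0,"wy": 0,"wz": 0,"jaw": 0},{"dx": 0,"dy": 0.0005,"dz": -0.07,"wx": 0,"wy": 0,"wz": 0,"jaw": 0},{"dx": 0,"dy": 0.0005,"dz": -0.13,"wx": 0,"wy": 0,"wz": 0,"jaw": 0},{"dx": 0,"dy": 0.0005,"dz": -0.15,"wx": 0,"wy": 0,"wz": 0,"jaw": 0},{"dx": 0,"dy": 0.0005,"dz": -0.15,"wx": 0,"wy": 0,"wz": 0,"jaw": 0}])

```text
time_s: 18.52
eef_pos: [0.4592, 0.0588, 0.1763]
tool_rot: [-1.99, 2.426, -0.006]
wrist_force: [-0.2, -0.5, -0.2]
grip_width: 0.254
```

```bash
python3 look.py w15
python3 - <<'E'
from rig import env
from h import *
delta(env,[.54,-.33,.18],-1.67)
w=pickle.load(open("w15.pkl","rb"));crop(w,"w15c.png",200,300,190,290,6)
E
```

```text
t 18.52 pos [0.4592 0.0588 0.1763] toolx ang -1.7678 tilt 0.0052 F [-0.2 -0.5 -0.2] grip 0.254 q [-0.06  0.04  1.89  0.    1.21  1.71]
cam [0.5274 0.0457 0.3016] fwd [-0.2694  0.0541 -0.9615]
t 18.57 pos [0.4577 0.0589 0.1744] toolx ang -1.7679 tilt 0.0011 F [-0.4 -0.4 -0.9] grip 0.254 q [-0.06  0.04  1.89  0.    1.21  1.71]
d [ 0.3652 -0.1569 -0.0055] wz -0.0979
```

View pics/w15c.png

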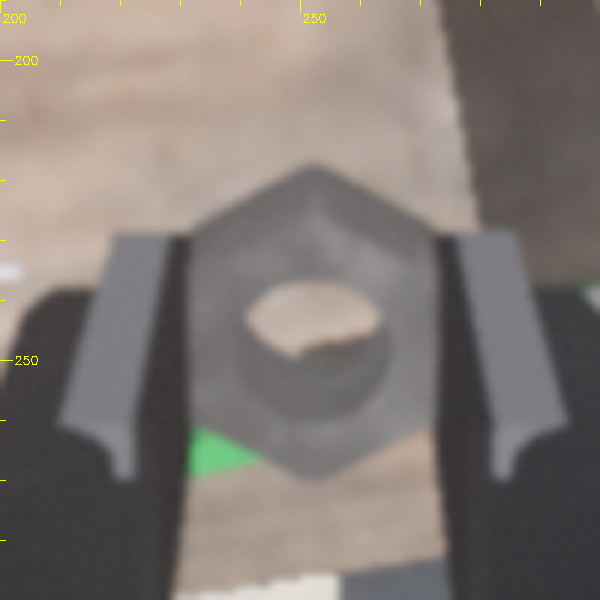

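Call:
play_rows(increments=[{"dx": 0.06,"dy": -0.012,"dz": -0.005,"wx": 0,"wy": 0,"wz": 0,"jaw": 0},{"dx": 0.12,"dy": -0.024,"dz": -0.005,"wx": 0,"wy": 0,"wz": 0,"jaw": 0},{"dx": 0.18,"dy": -0.036,"dz": -0.005,"wx": 0,"wy": 0,"wz": 0,"jaw": 0},{"dx": 0.24,"dy": -0.048,"dz": -0.005,"wx": 0,"wy": 0,"wz": -0.098,"jaw": 0},{"dx": 0.3,"dy": -0.06,"dz": -0.005,"wx": 0,"wy": 0,"wz": -0.098,"jaw": 0},{"dx": 0.345,"dy": -0.1,"dz": -0.005,"wx": 0,"wy": 0,"wz": -0.098,"jaw": 0},{"dx": 0.365,"dy": -0.157,"dz": -0.005,"wx": 0,"wy": 0,"wz": -0.098,"jaw": 0},{"dx": 0.365,"dy": -0.157,"dz": -0.005,"wx": 0,"wy": 0,"wz": -0.098,"jaw": 0},{"dx": 0.365,"dy": -0.157,"dz": -0.005,"wx": 0,"wy": 0,"wz": -0.098,"jaw": 0}])

```text
time_s: 19.7
eef_pos: [0.5386, -0.3285, 0.1759]
tool_rot: [2.108, -2.328, -0.01]
wrist_force: [0.4, 0.1, -0.4]
grip_width: 0.252
```

```bash
python3 look.py w16
```

```text
t 19.70 pos [ 0.5386 -0.3285  0.1759] toolx ang -1.6699 tilt 0.0062 F [ 0.4  0.1 -0.4] grip 0.252 q [-0.68  0.39  1.46 -0.    1.3   0.99]
cam [ 0.6091 -0.3353  0.3005] fwd [-0.2831  0.0312 -0.9586]
```

View pics/w16.png

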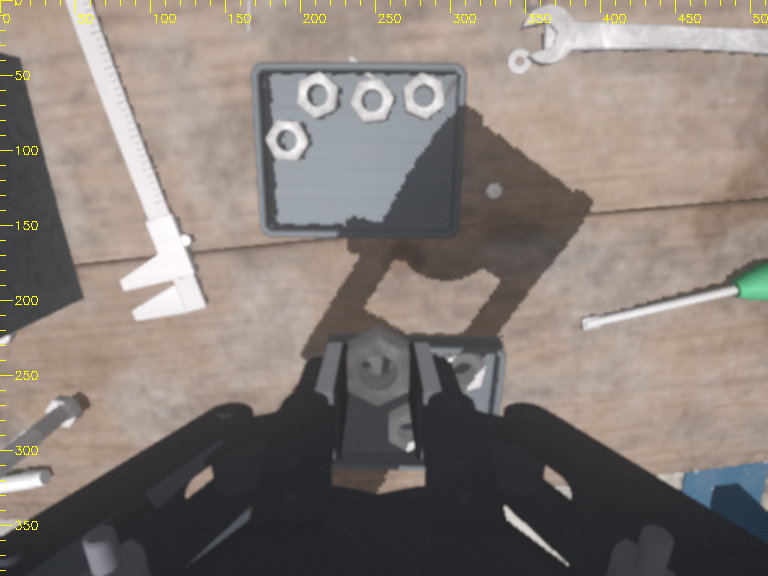

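Run:
```python
from h import *
from rig import env
np.set_printoptions(precision=4,suppress=True)
w=pickle.load(open("w16.pkl","rb"))
P=plane(w,np.array([(252,63),(466,66),(458,236),(260,236)])/1.5,.023); print(P,P.mean(0))
e=P[0]-P[1]+P[3]-P[2]; y=np.arctan2(-e[0],e[1]); print("yaw",y,np.linalg.norm(np.diff(P,axis=0),axis=1))
c,s=np.cos(y),np.sin(y); m=P.mean(0)[:2]; t=m+np.array([[c,-s],[s,c]])@[-.025,-.012]; print(t)
delta(env,[t[0],t[1],.07],y-np.pi/2)
```

```text
[[ 0.6729 -0.2659  0.023 ]
 [ 0.6584 -0.3918  0.023 ]
 [ 0.5572 -0.3817  0.023 ]
 [ 0.5698 -0.2535  0.023 ]] [ 0.6146 -0.3232  0.023 ]
yaw -0.10629225588148665 [0.1267 0.1017 0.1288]
[ 0.5884 -0.3325]
t 19.75 pos [ 0.5386 -0.3284  0.177 ] toolx ang -1.6696 tilt 0.0047 F [ 0.2 -0.4 -0.3] grip 0.254 q [-0.68  0.39  1.46 -0.    1.3   0.99]
d [-0.0006 -0.0504  0.1068] wz 0.0075
```

Call:
play_rows(increments=[{"dx": -0.0005,"dy": -0.03,"dz": 0,"wx": 0,"wy": 0,"wz": 0.007,"jaw": 0},{"dx": -0.0005,"dy": -0.05,"dz": 0.03,"wx": 0,"wy": 0,"wz": 0.007,"jaw": 0},{"dx": -0.0005,"dy": -0.05,"dz": 0.08,"wx": 0,"wy": 0,"wz": 0.007,"jaw": 0},{"dx": -0.0005,"dy": -0.05,"dz": 0.12,"wx": 0,"wy": 0,"wz": 0.007,"jaw": 0},{"dx": -0.0005,"dy": -0.05,"dz": 0.138,"wx": 0,"wy": 0,"wz": 0.007,"jaw": 0},{"dx": -0.0005,"dy": -0.05,"dz": 0.147,"wx": 0,"wy": 0,"wz": 0.007,"jaw": 0},{"dx": -0.0005,"dy": -0.05,"dz": 0.149,"wx": 0,"wy": 0,"wz": 0.007,"jaw": 0},{"dx": -0.0005,"dy": -0.05,"dz": 0.149,"wx": 0,"wy": 0,"wz": 0.007,"jaw": 0}])

```text
time_s: 20.75
eef_pos: [0.5909, -0.3351, 0.0322]
tool_rot: [-2.1, 2.336, -0.005]
wrist_force: [0.2, -0.5, -0.0]
grip_width: 0.253
```

```bash
python3 look.py w17
```

```text
t 20.75 pos [ 0.5909 -0.3351  0.0322] toolx ang -1.6770 tilt 0.0032 F [ 0.2 -0.5 -0. ] grip 0.253 q [-0.64  0.65  1.41 -0.    1.09  1.03]
cam [ 0.6605 -0.3417  0.1573] fwd [-0.2758  0.0276 -0.9608]
```

View pics/w17.png

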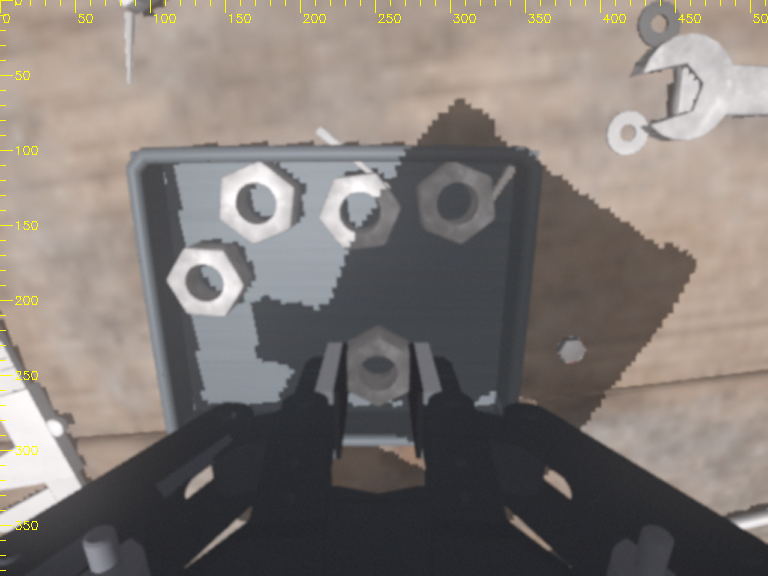

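Call:
play_rows(increments=[{"dx": 0,"dy": 0.001,"dz": 0.003,"wx": 0,"wy": 0,"wz": 0,"jaw": 0},{"dx": 0,"dy": 0.001,"dz": 0.005,"wx": 0,"wy": 0,"wz": 0,"jaw": 0},{"dx": 0,"dy": 0.001,"dz": 0.005,"wx": 0,"wy": 0,"wz": 0,"jaw": 0}])

```text
time_s: 21.18
eef_pos: [0.5892, -0.3346, 0.0268]
tool_rot: [2.1, -2.336, 0.001]
wrist_force: [-2.0, 0.8, 6.2]
grip_width: 0.256
```

Call:
play_rows(increments=[{"dx": 0,"dy": 0,"dz": 0,"wx": 0,"wy": 0,"wz": 0,"jaw": 0.5},{"dx": 0,"dy": 0,"dz": 0,"wx": 0,"wy": 0,"wz": 0,"jaw": 0.5},{"dx": 0,"dy": 0,"dz": 0,"wx": 0,"wy": 0,"wz": 0,"jaw": 0.5},{"dx": 0,"dy": 0,"dz": -0.02,"wx": 0,"wy": 0,"wz": 0,"jaw": 0.5},{"dx": 0,"dy": 0,"dz": -0.07,"wx": 0,"wy": 0,"wz": 0,"jaw": 0.5},{"dx": 0,"dy": 0,"dz": -0.13,"wx": 0,"wy": 0,"wz": 0,"jaw": 0.5},{"dx": 0,"dy": 0.03,"dz": -0.17,"wx": 0,"wy": 0,"wz": 0,"jaw": 0.5},{"dx": 0,"dy": 0.06,"dz": -0.18,"wx": 0,"wy": 0,"wz": 0,"jaw": 0.5},{"dx": 0,"dy": 0.06,"dz": -0.18,"wx": 0,"wy": 0,"wz": 0,"jaw": 0.5}])

```text
time_s: 22.3
eef_pos: [0.5288, -0.3284, 0.2088]
tool_rot: [-2.099, 2.337, -0.007]
wrist_force: [-0.1, -0.1, -0.1]
grip_width: 0.501
```

```bash
python3 look.py w18
python3 - <<'E'
from rig import env
from h import *
delta(env,[.410,-.060,.20],-1.571)
E
```

```text
t 22.30 pos [ 0.5288 -0.3284  0.2088] toolx ang -1.6782 tilt 0.0045 F [-0.1 -0.1 -0.1] grip 0.501 q [-0.69  0.34  1.46 -0.    1.34  0.98]
cam [ 0.5982 -0.3349  0.334 ] fwd [-0.275   0.0269 -0.9611]
t 22.35 pos [ 0.5293 -0.3282  0.2074] toolx ang -1.6778 tilt 0.0033 F [ 0.5 -0.3 -0.3] grip 0.497 q [-0.69  0.34  1.46  0.    1.34  0.98]
d [-0.2539  0.1473  0.0066] wz -0.1068
```

View pics/w18.png

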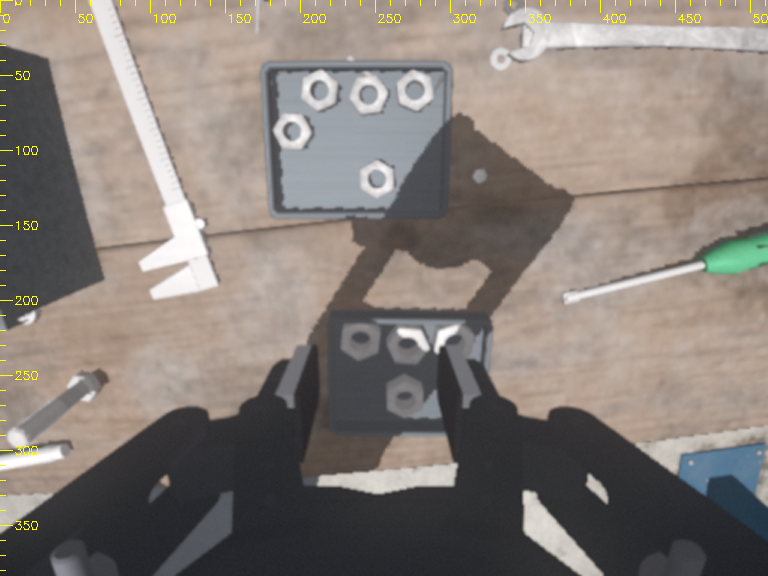

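Call:
play_rows(increments=[{"dx": -0.03,"dy": 0.05,"dz": 0.007,"wx": 0,"wy": 0,"wz": -0.1,"jaw": 0.8},{"dx": -0.06,"dy": 0.1,"dz": 0.007,"wx": 0,"wy": 0,"wz": -0.107,"jaw": 0.8},{"dx": -0.1,"dy": 0.147,"dz": 0.007,"wx": 0,"wy": 0,"wz": -0.107,"jaw": 0.8},{"dx": -0.16,"dy": 0.147,"dz": 0.007,"wx": 0,"wy": 0,"wz": -0.107,"jaw": 0.8},{"dx": -0.22,"dy": 0.147,"dz": 0.007,"wx": 0,"wy": 0,"wz": -0.107,"jaw": 0.8},{"dx": -0.254,"dy": 0.147,"dz": 0.007,"wx": 0,"wy": 0,"wz": -0.107,"jaw": 0.8},{"dx": -0.254,"dy": 0.147,"dz": 0.007,"wx": 0,"wy": 0,"wz": -0.107,"jaw": 0.8},{"dx": -0.254,"dy": 0.147,"dz": 0.007,"wx": 0,"wy": 0,"wz": -0.107,"jaw": 0.8}])

```text
time_s: 23.35
eef_pos: [0.4104, -0.06, 0.1983]
tool_rot: [2.223, -2.22, 0.0]
wrist_force: [0.3, -0.6, 0.0]
grip_width: 0.798
```

```bash
python3 look.py w19
```

```text
t 23.35 pos [ 0.4104 -0.06    0.1983] toolx ang -1.5693 tilt 0.0004 F [ 0.3 -0.6  0. ] grip 0.798 q [-0.35 -0.1   1.97 -0.    1.27  1.22]
cam [ 0.4807 -0.0591  0.3233] fwd [-0.2798 -0.001  -0.9601]
```

View pics/w19.png

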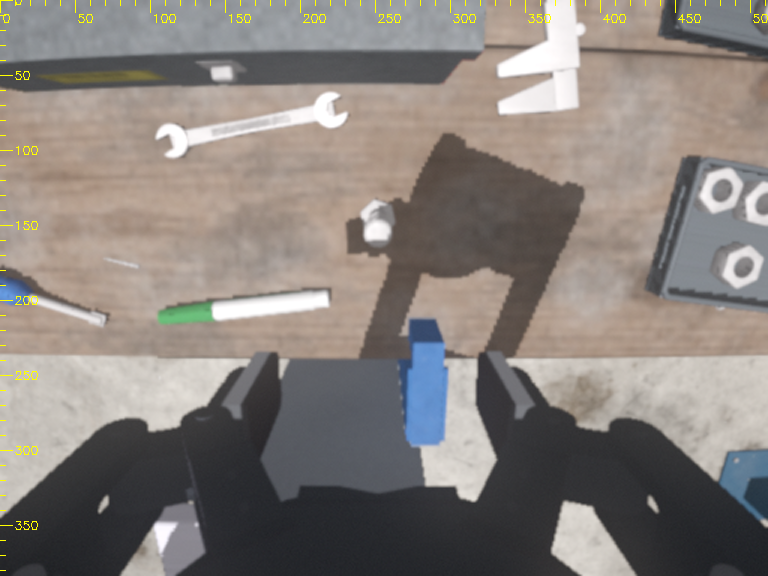

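Run:
```python
from h import *
np.set_printoptions(precision=4,suppress=True)
w=pickle.load(open("w19.pkl","rb")); crop(w,"w19c.png",230,275,125,175,12)
print(plane(w,np.array([(377,236)])/1.5,.084),plane(w,np.array([(378,213)])/1.5,.009))
```

```text
[[ 0.4412 -0.059   0.084 ]] [[ 0.4457 -0.0596  0.009 ]]
```

View pics/w19c.png

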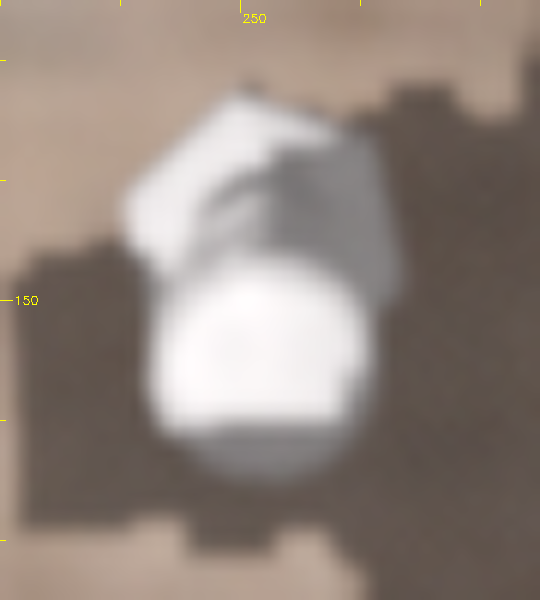

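Call:
play_rows(increments=[{"dx": -0.001,"dy": -0.0325,"dz": 0.0,"wx": 0,"wy": 0,"wz": 0,"jaw": 0.8},{"dx": -0.001,"dy": -0.0325,"dz": 0.0,"wx": 0,"wy": 0,"wz": 0,"jaw": 0.8},{"dx": -0.001,"dy": -0.0325,"dz": 0.05,"wx": 0,"wy": 0,"wz": 0,"jaw": 0.8},{"dx": -0.001,"dy": -0.0325,"dz": 0.1,"wx": 0,"wy": 0,"wz": 0,"jaw": 0.8},{"dx": -0.001,"dy": -0.0325,"dz": 0.135,"wx": 0,"wy": 0,"wz": 0,"jaw": 0.8},{"dx": -0.001,"dy": -0.0325,"dz": 0.148,"wx": 0,"wy": 0,"wz": 0,"jaw": 0.8},{"dx": -0.001,"dy": -0.0325,"dz": 0.148,"wx": 0,"wy": 0,"wz": 0,"jaw": 0.8}])

```text
time_s: 24.28
eef_pos: [0.442, -0.0591, 0.05]
tool_rot: [2.221, -2.221, -0.002]
wrist_force: [0.5, -0.1, -0.0]
grip_width: 0.797
```

```bash
python3 look.py w20
```

```text
t 24.27 pos [ 0.442  -0.0591  0.05  ] toolx ang -1.5710 tilt 0.0016 F [ 0.5 -0.1 -0. ] grip 0.797 q [-0.33  0.22  2.01 -0.    0.92  1.24]
cam [ 0.5124 -0.0584  0.1748] fwd [-0.2813  0.0003 -0.9596]
```

View pics/w20.png

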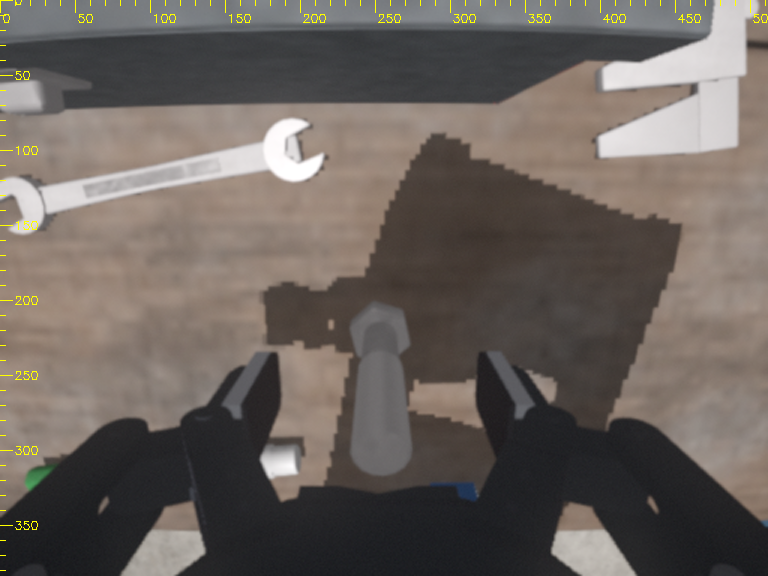

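Bolt centred between the pads; close and lift.

Call:
play_rows(increments=[{"dx": 0,"dy": 0,"dz": 0,"wx": 0,"wy": 0,"wz": 0,"jaw": 0},{"dx": 0,"dy": 0,"dz": 0,"wx": 0,"wy": 0,"wz": 0,"jaw": 0},{"dx": 0,"dy": 0,"dz": 0,"wx": 0,"wy": 0,"wz": 0,"jaw": 0},{"dx": 0,"dy": 0,"dz": 0,"wx": 0,"wy": 0,"wz": 0,"jaw": 0},{"dx": 0,"dy": 0,"dz": 0,"wx": 0,"wy": 0,"wz": 0,"jaw": 0},{"dx": 0,"dy": 0,"dz": -0.02,"wx": 0,"wy": 0,"wz": 0,"jaw": 0},{"dx": 0,"dy": 0,"dz": -0.07,"wx": 0,"wy": 0,"wz": 0,"jaw": 0},{"dx": 0,"dy": 0,"dz": -0.13,"wx": 0,"wy": 0,"wz": 0,"jaw": 0},{"dx": 0,"dy": 0,"dz": -0.17,"wx": 0,"wy": 0,"wz": 0,"jaw": 0},{"dx": 0,"dy": 0,"dz": -0.18,"wx": 0,"wy": 0,"wz": 0,"jaw": 0}], newtons=60)

```text
time_s: 25.58
eef_pos: [0.4441, -0.0591, 0.2331]
tool_rot: [-2.221, 2.219, -0.008]
wrist_force: [-0.1, -0.2, -0.6]
grip_width: 0.147
```

```bash
python3 look.py w21
python3 - <<'E'
from rig import env,viewer
from h import *
s=viewer.capture("scene"); crop(s,"s21.png",150,320,60,230,4)
delta(env,[.52,.31,.22],-1.571+.087)
E
```

```text
t 25.57 pos [ 0.4441 -0.0591  0.2331] toolx ang -1.5699 tilt 0.0060 F [-0.1 -0.2 -0.6] grip 0.147 q [-0.33 -0.06  1.86  0.    1.34  1.24]
cam [ 0.5136 -0.0581  0.3584] fwd [-0.2744 -0.0023 -0.9616]
t 25.68 pos [ 0.4427 -0.0587  0.2305] toolx ang -1.5699 tilt 0.0011 F [ 0.2 -0.4 -0.9] grip 0.149 q [-0.33 -0.06  1.86  0.    1.34  1.24]
d [-0.3686 -0.0777  0.0104] wz -0.0859
```

View pics/w21.png

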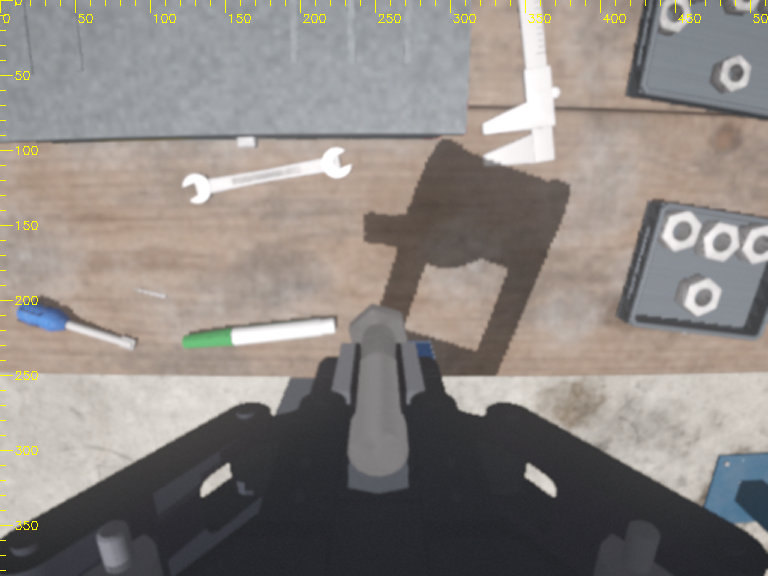

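View pics/s21.png

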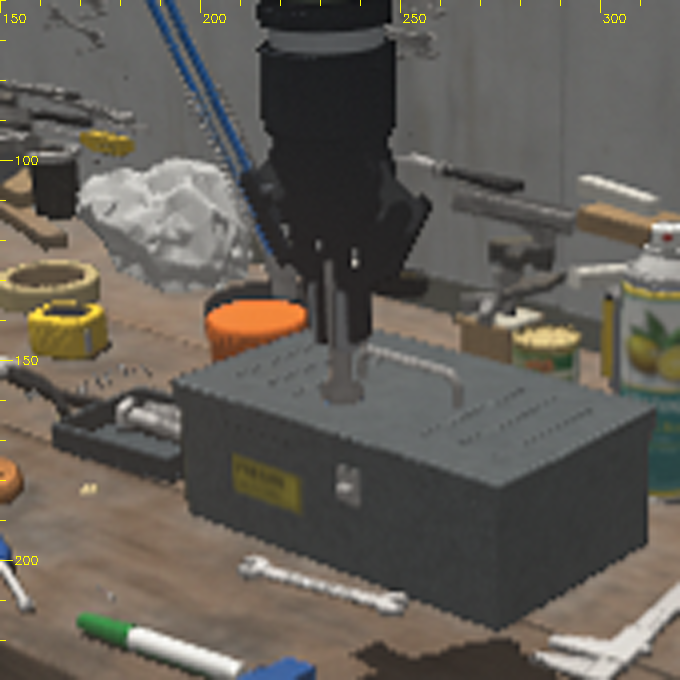

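Call:
play_rows(increments=[{"dx": -0.06,"dy": 0,"dz": 0,"wx": 0,"wy": 0,"wz": 0,"jaw": 0},{"dx": -0.12,"dy": 0,"dz": 0,"wx": 0,"wy": 0,"wz": 0,"jaw": 0},{"dx": -0.18,"dy": 0,"dz": 0,"wx": 0,"wy": 0,"wz": -0.086,"jaw": 0},{"dx": -0.24,"dy": 0,"dz": 0,"wx": 0,"wy": 0,"wz": -0.086,"jaw": 0},{"dx": -0.3,"dy": 0,"dz": 0,"wx": 0,"wy": 0,"wz": -0.086,"jaw": 0},{"dx": -0.345,"dy": -0.03,"dz": 0,"wx": 0,"wy": 0,"wz": -0.086,"jaw": 0},{"dx": -0.368,"dy": -0.07,"dz": 0,"wx": 0,"wy": 0,"wz": -0.086,"jaw": 0},{"dx": -0.368,"dy": -0.087,"dz": 0,"wx": 0,"wy": 0,"wz": -0.086,"jaw": 0},{"dx": -0.368,"dy": -0.087,"dz": 0,"wx": 0,"wy": 0,"wz": -0.086,"jaw": 0}])

```text
time_s: 26.8
eef_pos: [0.5284, 0.3089, 0.2263]
tool_rot: [2.311, -2.119, -0.004]
wrist_force: [-0.6, 0.4, -0.9]
grip_width: 0.15
```

```bash
python3 look.py w22
```

```text
t 26.80 pos [0.5284 0.3089 0.2263] toolx ang -1.4844 tilt 0.0064 F [-0.6  0.4 -0.9] grip 0.150 q [ 0.39  0.31  1.47 -0.    1.38  1.87]
cam [0.5991 0.316  0.3508] fwd [-0.2844 -0.0267 -0.9583]
```

View pics/w22.png

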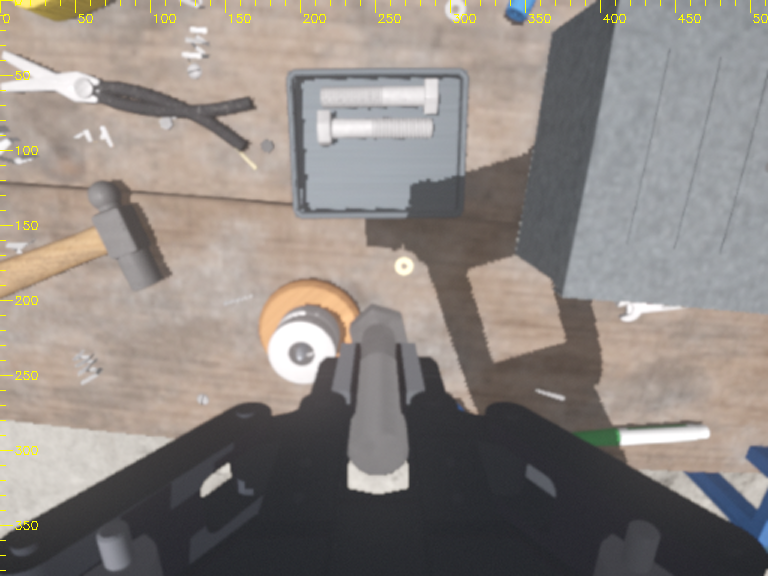

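Run:
```python
from h import *
from rig import env
np.set_printoptions(precision=4,suppress=True)
w=pickle.load(open("w22.pkl","rb"))
P=plane(w,np.array([(287,70),(468,69),(465,216),(293,217)])/1.5,.023); print(P,P.mean(0))
e=P[0]-P[1]+P[3]-P[2]; y=np.arctan2(-e[0],e[1]); print("yaw",y,np.linalg.norm(np.diff(P,axis=0),axis=1))
c,s=np.cos(y),np.sin(y); m=P.mean(0)[:2]; R=np.array([[c,-s],[s,c]]); t=m+R@[-.026,-.0]; print(t)
B=plane(w,np.array([(432,137),(325,143),(432,127)])/1.5,.02)[:,:2]; print("bolt edges tray frame",(B-m)@R)
delta(env,[t[0],t[1],.12],y-np.pi/2)
```

```text
[[0.655  0.384  0.023 ]
 [0.6667 0.2578 0.023 ]
 [0.5644 0.2459 0.023 ]
 [0.5523 0.3757 0.023 ]] [0.6096 0.3158 0.023 ]
yaw 0.09295540081939817 [0.1267 0.103  0.1304]
[0.5837 0.3134]
bolt edges tray frame [[ 0.0058 -0.0392]
 [ 0.002   0.039 ]
 [ 0.0128 -0.0391]]
t 26.85 pos [0.5277 0.3087 0.2269] toolx ang -1.4844 tilt 0.0063 F [-0.8  0.4  0.1] grip 0.149 q [0.39 0.3  1.47 0.   1.38 1.87]
d [-0.     -0.0568  0.1065] wz -0.0066
```

Call:
play_rows(increments=[{"dx": 0,"dy": -0.05,"dz": 0,"wx": 0,"wy": 0,"wz": 0,"jaw": 0},{"dx": 0,"dy": -0.057,"dz": 0.03,"wx": 0,"wy": 0,"wz": 0,"jaw": 0},{"dx": 0,"dy": -0.057,"dz": 0.08,"wx": 0,"wy": 0,"wz": 0,"jaw": 0},{"dx": 0,"dy": -0.057,"dz": 0.12,"wx": 0,"wy": 0,"wz": 0,"jaw": 0},{"dx": 0,"dy": -0.057,"dz": 0.145,"wx": 0,"wy": 0,"wz": 0,"jaw": 0},{"dx": 0,"dy": -0.057,"dz": 0.16,"wx": 0,"wy": 0,"wz": 0,"jaw": 0},{"dx": 0,"dy": -0.057,"dz": 0.165,"wx": 0,"wy": 0,"wz": 0,"jaw": 0},{"dx": 0,"dy": -0.057,"dz": 0.165,"wx": 0,"wy": 0,"wz": 0,"jaw": 0},{"dx": 0,"dy": -0.057,"dz": 0.165,"wx": 0,"wy": 0,"wz": 0,"jaw": 0}])

```text
time_s: 27.98
eef_pos: [0.587, 0.3148, 0.0669]
tool_rot: [-2.314, 2.121, -0.002]
wrist_force: [-0.4, -1.0, -0.3]
grip_width: 0.144
```

```bash
python3 look.py w23
python3 - <<'E'
from rig import env,viewer
from h import *
s=viewer.capture("scene"); crop(s,"s23.png",120,260,80,200,5)
E
```

```text
t 27.98 pos [0.587  0.3148 0.0669] toolx ang -1.4840 tilt 0.0028 F [-0.4 -1.  -0.3] grip 0.144 q [0.36 0.58 1.44 0.   1.13 1.85]
cam [0.6566 0.3215 0.1921] fwd [-0.2761 -0.0233 -0.9608]
```

View pics/w23.png

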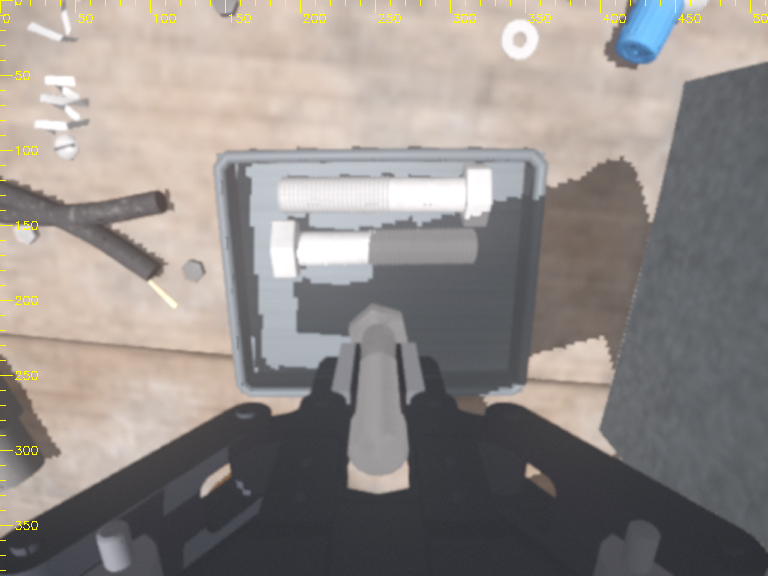

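View pics/s23.png

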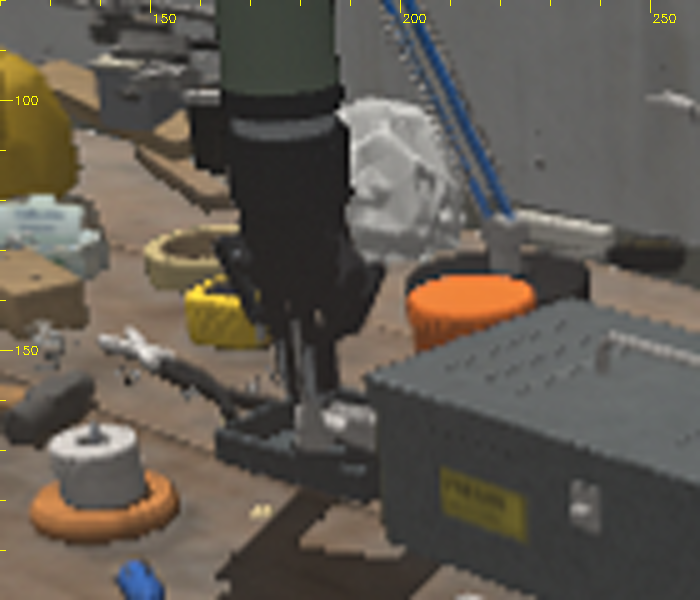

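Call:
play_rows(increments=[{"dx": 0,"dy": 0.002,"dz": 0.005,"wx": 0,"wy": 0,"wz": 0,"jaw": 0},{"dx": 0,"dy": 0.002,"dz": 0.009,"wx": 0,"wy": 0,"wz": 0,"jaw": 0},{"dx": 0,"dy": 0.002,"dz": 0.012,"wx": 0,"wy": 0,"wz": 0,"jaw": 0},{"dx": 0,"dy": 0.002,"dz": 0.012,"wx": 0,"wy": 0,"wz": 0,"jaw": 0}])

```text
time_s: 28.58
eef_pos: [0.5839, 0.3142, 0.0536]
tool_rot: [2.315, -2.122, -0.0]
wrist_force: [-0.8, 0.3, 3.3]
grip_width: 0.145
```

Call:
play_rows(increments=[{"dx": 0,"dy": 0,"dz": 0.0005,"wx": 0,"wy": 0,"wz": 0,"jaw": 0},{"dx": 0,"dy": 0,"dz": 0.0005,"wx": 0,"wy": 0,"wz": 0,"jaw": 0.2},{"dx": 0,"dy": 0,"dz": 0.0005,"wx": 0,"wy": 0,"wz": 0,"jaw": 0.3},{"dx": 0,"dy": 0,"dz": 0.0005,"wx": 0,"wy": 0,"wz": 0,"jaw": 0.45},{"dx": 0,"dy": 0,"dz": 0.0005,"wx": 0,"wy": 0,"wz": 0,"jaw": 0.55},{"dx": 0,"dy": 0,"dz": 0,"wx": 0,"wy": 0,"wz": 0,"jaw": 0.55}])

```text
time_s: 29.32
eef_pos: [0.5839, 0.3141, 0.0532]
tool_rot: [2.316, -2.123, -0.0]
wrist_force: [0.6, -0.2, 0.6]
grip_width: 0.549
```

```bash
python3 look.py w24
```

```text
t 29.32 pos [0.5839 0.3141 0.0532] toolx ang -1.4840 tilt 0.0002 F [ 0.6 -0.2  0.6] grip 0.549 q [ 0.36  0.59  1.45 -0.    1.11  1.85]
cam [0.6539 0.321  0.1781] fwd [-0.2789 -0.0244 -0.96  ]
```

View pics/w24.png

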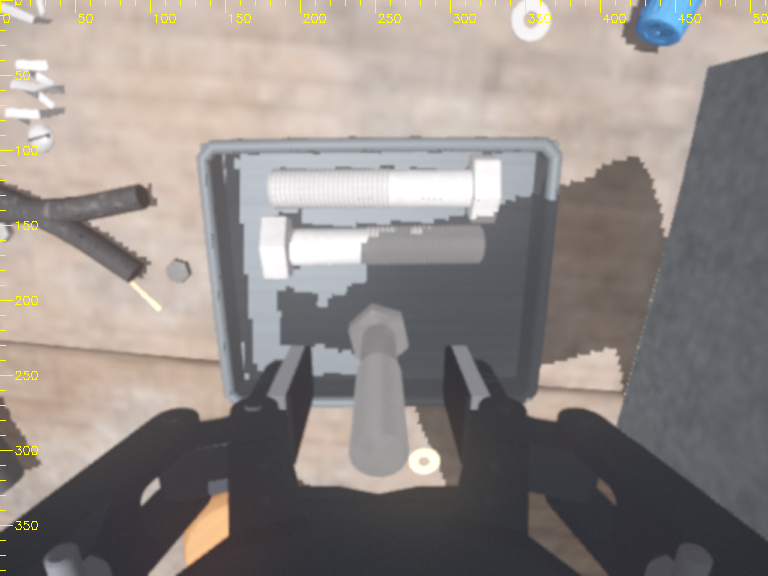

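Released and standing. Lift straight up, then back off toward the base.

Call:
play_rows(increments=[{"dx": 0,"dy": 0,"dz": -0.02,"wx": 0,"wy": 0,"wz": 0,"jaw": 0.55},{"dx": 0,"dy": 0,"dz": -0.06,"wx": 0,"wy": 0,"wz": 0,"jaw": 0.55},{"dx": 0,"dy": 0,"dz": -0.11,"wx": 0,"wy": 0,"wz": 0,"jaw": 0.55},{"dx": 0,"dy": 0,"dz": -0.16,"wx": 0,"wy": 0,"wz": 0,"jaw": 0.55},{"dx": 0,"dy": 0.05,"dz": -0.19,"wx": 0,"wy": 0,"wz": 0,"jaw": 0.55},{"dx": 0,"dy": 0.08,"dz": -0.19,"wx": 0,"wy": 0,"wz": 0,"jaw": 0.55},{"dx": 0,"dy": 0.08,"dz": -0.19,"wx": 0,"wy": 0,"wz": 0,"jaw": 0.55},{"dx": 0,"dy": 0.08,"dz": -0.19,"wx": 0,"wy": 0,"wz": 0,"jaw": 0.55}])

```text
time_s: 30.38
eef_pos: [0.505, 0.3074, 0.2444]
tool_rot: [-2.314, 2.122, -0.002]
wrist_force: [1.1, 0.6, 0.0]
grip_width: 0.549
```

```bash
python3 look.py w25
python3 - <<'E'
from rig import env,viewer
from h import *
s=viewer.capture("scene"); crop(s,"s25.png",110,270,100,220,5)
t=viewer.capture("top"); crop(t,"t25.png",120,380,130,280,3)
pickle.dump((t,s),open("c25.pkl","wb"))
E
```

```text
t 30.38 pos [0.505  0.3074 0.2444] toolx ang -1.4840 tilt 0.0021 F [1.1 0.6 0. ] grip 0.549 q [ 0.4   0.24  1.51 -0.    1.39  1.88]
cam [0.5747 0.3141 0.3695] fwd [-0.2768 -0.0238 -0.9606]
```

View pics/w25.png

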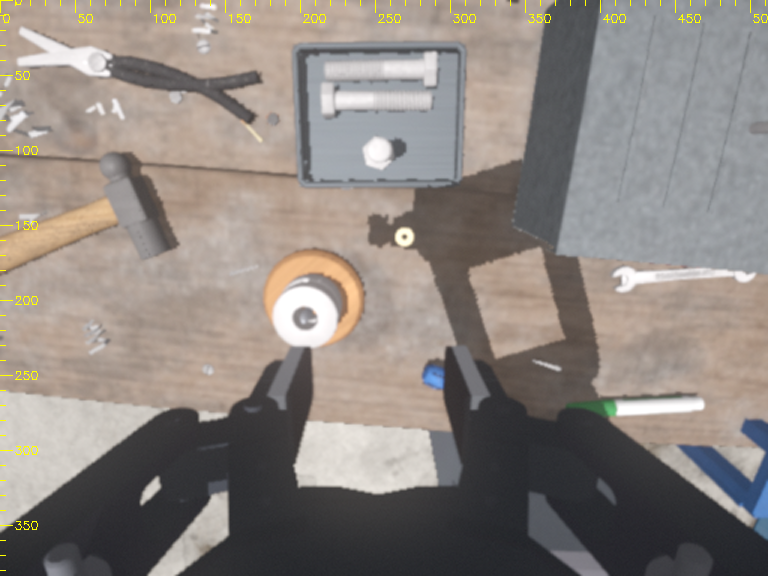

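View pics/s25.png

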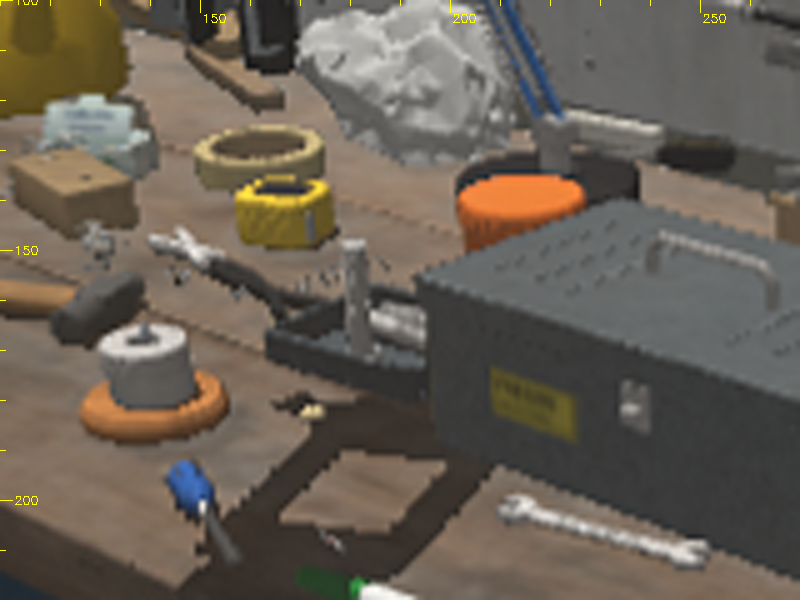

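View pics/t25.png

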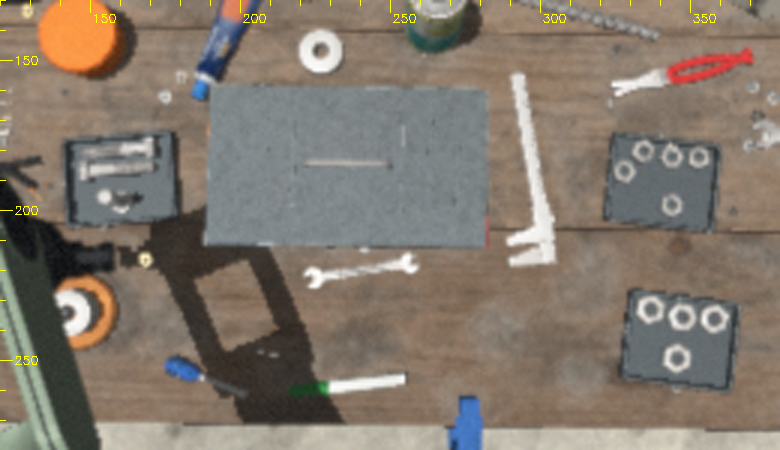

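```bash
python3 -c "
from rig import ticket
print(ticket.job_done())"
```

```text
the job is handed in; nothing more can be done
None
```

All four parts are back in stock, and I handed the job in at about 30 s of the 96 s allowed. The hand-in gives no verdict, so what follows rests on my own last views.

- **Bearing:** I took the right-most ring and slipped it over the spindle post. It lies flat on the fixed bearing with the post standing up through its bore.
- **Nuts:** the large nut and the small nut each lie flat on the floor of their own tray, in the empty strip and clear of the others.
- **Bolt:** it stands upright on its head in the bolt tray, about 25 mm to the near side of the tray's centre.
- **Calliper:** it looks unmoved in the top view.
- **Forces:** the highest wrist force I read was about 6 N. The gripper was open and clear of everything at hand-in.

The top and wrist cameras disagreed by 4 to 7 mm in y on the robot's left side, at the spindle and the bolt tray. I went by the wrist camera there, and the fits confirmed it. No check failed.

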